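# Turn the riveted plates and lock them in the jig

### The job

Turn over every plate on the bench, so that its broad rivet heads face down, and lay each one in a nest of its own in the clamping jig, resting flat. Then press the jig's tapered peg down while turning it clockwise as far as it goes, so that the long clamp bar swings right across the plates and the peg holds there, down in its hole, when you let go. Leave the hammer, the jar and the cup where they are.

Things in the scene. Friction and masses are not known exactly. Their poses are not given: they have to be found in the camera images.
- plate1: A loose aluminium plate, 100 x 40 x 10 mm, 0.1 to 0.17 kg. One face shows two broad brass rivet heads (22 mm discs, 1.6 mm proud, 30 mm either side of the centre), the other only two narrow hollow tails (9 mm across). Origin at the plate's centre; x along the length, y along the width, z out of the broad-headed face. Starts flat on the bench, heads up. May be absent.
- plate2: A loose aluminium plate, 100 x 40 x 10 mm, 0.1 to 0.17 kg. One face shows two broad brass rivet heads (22 mm discs, 1.6 mm proud, 30 mm either side of the centre), the other only two narrow hollow tails (9 mm across). Origin at the plate's centre; x along the length, y along the width, z out of the broad-headed face. Starts flat on the bench, heads up. May be absent.
- plate3: A loose aluminium plate, 100 x 40 x 10 mm, 0.1 to 0.17 kg. One face shows two broad brass rivet heads (22 mm discs, 1.6 mm proud, 30 mm either side of the centre), the other only two narrow hollow tails (9 mm across). Origin at the plate's centre; x along the length, y along the width, z out of the broad-headed face. Starts flat on the bench, heads up. May be absent.
- jig: The fixed clamping jig: two dark steel rails along y carry three nests in a row, 80 mm apart; plates rest on them by their ends (beyond 38 mm either side of the middle), and between the rails it is open to the bench for the fingers. Origin on the bench under the middle nest; plates lie along x. The peg's axis is at y = +200 mm. But for the peg and bar nothing rises over 25 mm.
- nest1 (a point): Nest 1 of the jig, the farthest from the peg (280 mm): its middle, at the height on which a plate's lower face rests, 15 mm above the bench. x along the nest's length, y along the row, z up. A plate has 4 mm of play at each end, 3 mm at each side, between end walls and four pins (6 mm thick, at x 45, y 26 mm either side) that stand 8 mm above the rails.
- nest2 (a point): Nest 2 of the jig, the middle one (200 mm from the peg): its middle, at the height on which a plate's lower face rests, 15 mm above the bench. x along the nest's length, y along the row, z up. A plate has 4 mm of play at each end, 3 mm at each side, between end walls and four pins (6 mm thick, at x 45, y 26 mm either side) that stand 8 mm above the rails.
- nest3 (a point): Nest 3 of the jig, the nearest to the peg (120 mm): its middle, at the height on which a plate's lower face rests, 15 mm above the bench. x along the nest's length, y along the row, z up. A plate has 4 mm of play at each end, 3 mm at each side, between end walls and four pins (6 mm thick, at x 45, y 26 mm either side) that stand 8 mm above the rails.
- peg_wing (a point): Middle of the peg's wooden wing grip, on its upright axis, 66 mm above the bench while up. The wing is 60 mm long (x), 14 thick (y), 38 tall (19 each way). x points along the wing and bar, z up. The steel clamp bar below it (18 wide, 10 thick, its top 22.5 mm below this point) turns with it, reaches 310 mm from the axis along this x and starts 0.12 rad clockwise of the jig's +x.
- peg_turn (a joint): How far the peg, with wing and bar, has been turned clockwise seen from above, in rad: 0 at the start, at most 1.45 (a stop); there the bar lies straight across the middles of all three nests, and from 1.3 on it is over every plate. A weak spring (0.025 to 0.035 N m) slowly swings it back to 0 unless the peg is wedged in its hole.
- peg_depth (a joint): How deep the peg sits in its tapered hole, in m, 0 when up. The taper lets it in by 5 mm for each rad turned (7 mm at 1.45 rad), and only if pressed down with some 6 to 14 N. It stays as deep as pressed, and so keeps the bar from swinging back. Turned without pressing it stays up and swings back when let go. Pulling it up with about 11 N frees it.
- block: A fixed wooden turning block in which a plate can be stood on its short end while it is regripped: a foot 70 x 60 x 8 mm with two upright cheeks, each 28 mm wide (y) and 10 mm thick (x), up to 38 mm above the bench, 18 mm apart. Origin under its centre on the bench; the slot runs along y, z up.
- slot (a point): The middle of the floor of the turning block's slot, 8 mm above the bench; the slot is 18 mm wide in x, open at both ends in y, and 30 mm deep; axes as the block's.
- hammer: A hammer lying loose beyond the jig, 200 mm long, a bystander. Origin on its underside.
- jar: A closed jar, 60 mm across and 70 mm tall, a bystander. Origin at the centre of its foot.
- cup: A steel cup, 70 mm across and 60 mm tall, a bystander. Origin at the centre of its foot.
Things that resemble listed ones, but are neither listed nor needed, are in the scene too. Leave any orange look-alike of the plate3 alone.

How it is judged:
On the way, in this order (a step that is already met when the one before it is completed fails the run):
1. every plate lies heads down in a nest (angle between each of plate1, plate2, plate3's own z axis and vertical above 3 rad and ((horizontal distance between plate1 and nest1 below 0.007 m and z of plate1 in the frame of nest1 between 0.002 and 0.008 m and angle between the x axis of plate1 and the x axis of nest1, either way round below 0.15 rad) or (horizontal distance between plate1 and nest2 below 0.007 m and z of plate1 in the frame of nest2 between 0.002 and 0.008 m and angle between the x axis of plate1 and the x axis of nest2, either way round below 0.15 rad) or (horizontal distance between plate1 and nest3 below 0.007 m and z of plate1 in the frame of nest3 between 0.002 and 0.008 m and angle between the x axis of plate1 and the x axis of nest3, either way round below 0.15 rad)) and ((horizontal distance between plate2 and nest1 below 0.007 m and z of plate2 in the frame of nest1 between 0.002 and 0.008 m and angle between the x axis of plate2 and the x axis of nest1, either way round below 0.15 rad) or (horizontal distance between plate2 and nest2 below 0.007 m and z of plate2 in the frame of nest2 between 0.002 and 0.008 m and angle between the x axis of plate2 and the x axis of nest2, either way round below 0.15 rad) or (horizontal distance between plate2 and nest3 below 0.007 m and z of plate2 in the frame of nest3 between 0.002 and 0.008 m and angle between the x axis of plate2 and the x axis of nest3, either way round below 0.15 rad)) and ((horizontal distance between plate3 and nest1 below 0.007 m and z of plate3 in the frame of nest1 between 0.002 and 0.008 m and angle between the x axis of plate3 and the x axis of nest1, either way round below 0.15 rad) or (horizontal distance between plate3 and nest2 below 0.007 m and z of plate3 in the frame of nest2 between 0.002 and 0.008 m and angle between the x axis of plate3 and the x axis of nest2, either way round below 0.15 rad) or (horizontal distance between plate3 and nest3 below 0.007 m and z of plate3 in the frame of nest3 between 0.002 and 0.008 m and angle between the x axis of plate3 and the x axis of nest3, either way round below 0.15 rad))), for 0.2 s.
2. the peg is pressed and turned so that the bar lies across the plates (value of joint peg_turn above 1.3 rad and value of joint peg_depth above 0.005 m), for 0.2 s.
At the end, for the whole second after the job is handed in: Every plate present lies heads down and flat (within 0.14 rad), at rest on the rails of a nest of its own, its centre within 7 mm of the nest's middle and its length within 0.15 rad of the nest's; the peg stays turned by more than 1.3 rad and more than 5 mm deep in its hole with nothing holding it (all of step 1 and all of step 2 and linear speed of each of plate1, plate2, plate3 below 0.02 m/s); the robot touches nothing.
It fails at once if the hammer is moved more than 30 mm (distance of hammer from where it was at the start of the episode above 0.03 m).
It fails at once if the jar is moved more than 30 mm (distance of jar from where it was at the start of the episode above 0.03 m).
It fails at once if the cup is moved more than 30 mm (distance of cup from where it was at the start of the episode above 0.03 m).
Of plate1, plate2, plate3 only 2 to 3 are there at a start; the rules pass over those that are not, and their reading is None.
At some moment in a run one of plate1, plate2, plate3 may be knocked a few centimetres aside while the robot is not near it.
Once in a run the grip may slacken for a moment while it holds something.
It also fails if it takes over 210 s, if anything falls off the work surface, if the arm or the gripper's body presses on something with over 40 N, if the wrist force passes 120 N, or if a joint passes its speed limit or range.

### The arm

A 6-joint arm with a two-finger parallel gripper is mounted at the origin on the work surface. World frame = base frame: x ahead of the robot, y to its left, z up, the work surface at z = 0. Lengths are in m, angles in rad, forces in N, time in s.
With the tool pointing down it reaches from about 0.3 to 0.75 m from the base axis. Payload 8.5 kg.
Tool frame: the origin (TCP) lies at the very end of the fingers, on their centre line; the grasp point (between the pads) lies bot.grip_depth behind it (bot.grip_depth is the distance from the TCP to the grasp point, in m); z points along the fingers, y is the line along which they close (so a half turn about z gives the same grasp; the last joint's range is limited). The gripper opens to 85 mm and grips with 20 to 120 N. Pads are 22 mm wide; open, the fingers measure 114 mm over their backs; the gripper's body (76 mm by 85 mm) begins 54 mm behind the grasp point. The pads swing forward as they close: fully open they stand 13 mm farther back than shut.
Start: joints at [-1.564, 0.381, 1.297, -0, 1.464, -0.215], TCP at [0.121, -0.537, 0.231] pointing down, gripper open.
Joint ranges: [-3.11, 3.11], [-0.89, 2.33], [0.22, 2.48], [-1.42, 4.56], [0.17, 2.85], [-2.88, 2.88]. Speed limits (rad/s): [2.39, 2.39, 3.14, 3.14, 3.14, 3.14].

### API

Orientations are given as [roll, pitch, yaw] about the fixed x, y, z axes, in that order (R = Rz(yaw) Ry(pitch) Rx(roll)).
In Python, from plant import bot, viewer, order gives the robot as it stands.
- The arm moves only by the tool servo_tool, never from a script. Its argument "moves" is a list of rows, each a list of 7 numbers: the opening, from 0 (shut) to 1 (fully open), then the shift along the tool's x, y, z in m, then the turn, a rotation vector about the tool's x, y, z in degrees. A call has 1 to 8 rows; each row is the pose to reach, as a shift and turn from the pose commanded when the call began, along the tool's axes at that moment; what a row does not reach only later rows make up. A row lasts 1/10 s, in which the tool goes at most 50 mm and 8.59 degrees, less where a joint would pass 70% of its speed; a pose out of reach is approached as far as the arm can. A call with a gripper value outside its range is refused whole. The fingers move at their own pace and stop on an object; the grip force is fixed at half the most. Time passes only in rows, so rows that repeat a pose let the fingers close. It gives the time, the measured TCP pose, the force, the opening and the grip force at its end, in the units of the state.
- bot.sense(): the state, without advancing time (a new reading comes with each control period).
- viewer.grab_frame(name): name is "scene" or "top" or "wrist"; returns a dict with "image" (400x640x3 uint8, blue, green, red), "fx", "fy", "cx", "cy" (pixels), "world_to_cam" (4x4, takes a point from world to camera coordinates); the wrist camera has in their place "T_tool_cam" (4x4, takes a point from camera to tool coordinates, whose origin is the TCP and whose axes are the flange's). Camera axes: x right, y up, looking along -z (the intrinsics and any distortion apply to the point x, -y, -z); pixel columns grow to the right and rows downward; lengths in m; the calibration is good to about 2 mm. A picture is of the moment at which its call begins: read the wrist's pose just before it. There is no depth.
- order.job_done(): hands the job in; it is judged then, once.
Trained networks look in a picture, given as the dict that the camera call returned (one of the last four; its "shot" number tells which), for a name from the list of things; names that differ only in an ending like _2 or _b are one class to them, and where a whole thing is asked for, a point or a joint stands for the part that bears it (a point fixed in the world has none). Each returns a list of dicts, best first, with "p" (0 to 1); they miss things now and then, are a little off and sometimes report something else, mostly with a low value. They report only what shows in the picture. A call takes as long as a camera call. They do not tell look-alikes from the thing itself.
- viewer.recognise(picture, thing): "position" ([x, y, z] in m, in the coordinates of the camera as it stood for that picture, good to about 4 mm: the middle of the surface that is visible of it).
- viewer.masks_of(picture, thing): "mask" (400x640 bool, what is visible of it).
The state is a dict: "t": time; "joint_pos": joint angles; "joint_vel": joint speeds; "joint_torque": joint torques, N m; "eef_pos": TCP position; "ee_rot": TCP orientation; "contact_force": force on the tool from outside, world axes, zero at the start; "moment": the same for the moment, N m; "gripper_width": finger opening in m; "gripper_force": force on a finger pad.
Only numpy, scipy, OpenCV 4.12 (cv2) and the standard library are available. Lean on these libraries where they do the work, as an engineer would, in place of code of your own. Each camera call takes 0.05 s, during which the arm holds its last target. There are 200 camera calls.

## Working session

There is one attempt and no reset: what is moved stays moved. The work goes in short steps, Python scripts to look and compute and a tool call to move; the robot and the scene stay as the last step left them, time stands still between calls to the robot, and variables do not carry over. Pictures are saved under pics/ and viewed, at most 17 in all, crops included, and the job is handed in when it is done.

Besides the shell and the picture viewer there is one more tool, called as name(argument=value, ...) on one line, values as JSON. servo_tool: Moves the arm, as the interface text tells. Its arguments: {"type":"object","properties":{"moves":{"type":"array","items":{"type":"array","items":{"type":"number"}}}},"required":["moves"]}

```bash
ls; mkdir -p pics
python3 - <<'E'
from plant import bot, viewer, order
import cv2, numpy as np
print(bot.grip_depth, bot.sense())
for n in ["scene","top"]:
    f=viewer.grab_frame(n); cv2.imwrite(f"pics/{n}0.png",f["image"])
    print(n,f["fx"],f["fy"],f["cx"],f["cy"],[k for k in f]); print(np.round(f["world_to_cam"],4).tolist())
    Ti=np.linalg.inv(f["world_to_cam"])
    for th in ["plate1","jig","peg_wing","block","hammer","jar","cup"]:
        for r in viewer.recognise(f,th)[:5]:
            print(n,th,round(r["p"],2),np.round(Ti@np.r_[r["position"],1],3)[:3])
E
```

```text
pics
0.0187 {'t': 0.0, 'joint_pos': array([-1.56424911e+00,  3.81243137e-01,  1.29826550e+00, -1.49923353e-05,
        1.46361436e+00, -2.15351516e-01]), 'joint_vel': array([ 1.05400518e-03,  9.07172671e-04, -7.03373165e-05, -1.11962826e-03,
       -1.58047140e-03,  6.05960753e-04]), 'joint_torque': array([ 3.22360116e-03, -4.48461270e+01, -2.31281698e+01, -8.20816626e-05,
        4.76700530e-03, -1.77920803e-06]), 'eef_pos': array([ 0.12100948, -0.53622022,  0.23068488]), 'ee_rot': array([-3.14009448e+00, -3.12460477e-04,  2.21900116e-01]), 'contact_force': array([-0.19646609, -0.14996989, -0.88331301]), 'moment': array([0.0287585 , 0.00797006, 0.0060062 ]), 'gripper_force': 0.0, 'gripper_width': 0.08524425617019468}
scene 471.7772461672698 471.7772461672698 323.8855043306292 193.70955538221625 ['image', 'fx', 'fy', 'cx', 'cy', 'world_to_cam', 'shot']
[[-0.3785, 0.9256, 0.0095, 0.1964], [-0.7675, -0.3195, 0.5558, 0.4007], [0.5174, 0.2031, 0.8313, -1.7041], [0.0, 0.0, 0.0, 1.0]]
scene plate1 0.92 [ 0.535 -0.508  0.004]
scene plate1 0.9 [ 0.476 -0.149  0.006]
scene plate1 0.61 [ 0.644
[... 413 characters left out ...]
489603111186 460.68489603111186 321.06629233029025 197.92837670755247 ['image', 'fx', 'fy', 'cx', 'cy', 'world_to_cam', 'shot']
[[-0.074, -0.9973, 0.003, 0.0306], [0.9722, -0.0715, 0.2228, -0.5772], [-0.2219, 0.0194, 0.9749, -1.2478], [0.0, 0.0, 0.0, 1.0]]
top plate1 0.96 [ 0.474 -0.15   0.006]
top plate1 0.82 [ 0.641 -0.428  0.011]
top plate1 0.81 [ 0.532 -0.511  0.013]
top plate1 0.8 [ 0.575 -0.307  0.009]
top plate1 0.68 [ 0.452 -0.282  0.008]
top jig 0.79 [0.538 0.263 0.016]
top peg_wing 0.86 [0.63  0.318 0.042]
top block 0.9 [ 0.597 -0.165  0.014]
top block 0.4 [0.539 0.268 0.013]
top hammer 0.86 [ 0.764 -0.031  0.026]
top jar 0.71 [ 0.38  -0.422  0.069]
top cup 0.89 [0.432 0.468 0.032]
```

View pics/top0.png

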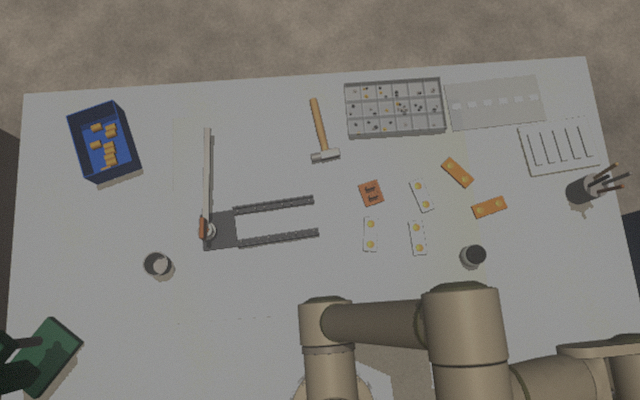

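View pics/scene0.png

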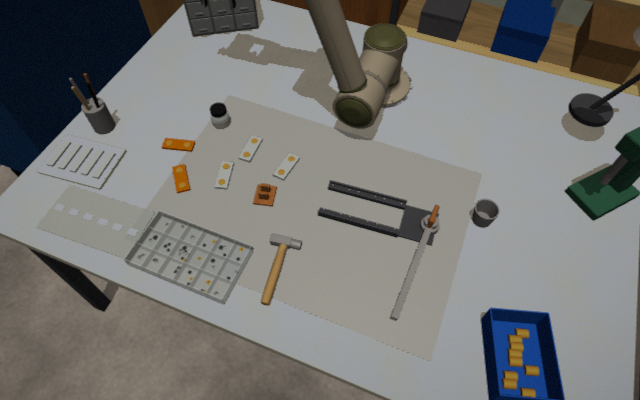

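```bash
cat > h.py <<'E'
from plant import bot, viewer, order
import cv2, numpy as np
from scipy.spatial.transform import Rotation as R
np.set_printoptions(suppress=True, precision=4)
def rot(rpy): return R.from_euler('xyz', rpy)
def pose(): s=bot.sense(); return np.array(s["eef_pos"]), rot(s["ee_rot"])
def down(yaw=0., tilt=0.):
    "tool down, tilt deg>0 points the tool ahead along its heading; yaw rad"
    return rot([np.pi, -np.radians(tilt), yaw])
def plan(targets, start=None):
    "targets: (xyz, Rotation); prints tool-frame rows between successive poses"
    p,r = start or pose()
    for q,w in targets:
        q=np.array(q,float); d=r.inv().apply(q-p); v=np.degrees((r.inv()*w).as_rotvec())
        n=max(np.linalg.norm(d)/.05, np.linalg.norm(v)/8.59)
        print([round(float(x),4) for x in d],[round(float(x),2) for x in v],"rows>=%.1f"%n)
        p,r=q,w
def snap(name, save=None):
    p,r=pose(); f=viewer.grab_frame(name)
    if name=="wrist":
        T=np.eye(4); T[:3,:3]=r.as_matrix(); T[:3,3]=p; f["cw"]=T@f["T_tool_cam"]
    else: f["cw"]=np.linalg.inv(f["world_to_cam"])
    if save: cv2.imwrite(f"pics/{save}.png", f["image"])
    return f
def onplane(f, px, z):
    px=np.atleast_2d(np.asarray(px,float))
    d=np.c_[(px[:,0]-f["cx"])/f["fx"], -(px[:,1]-f["cy"])/f["fy"], -np.ones(len(px))]@f["cw"][:3,:3].T
    o=f["cw"][:3,3]; return o+d*((z-o[2])/d[:,2])[:,None]
def project(f, P):
    c=(np.c_[np.atleast_2d(P),np.ones(len(np.atleast_2d(P)))]@np.linalg.inv(f["cw"]).T)[:,:3]
    return np.c_[f["cx"]-f["fx"]*c[:,0]/c[:,2], f["cy"]+f["fy"]*c[:,1]/c[:,2]]
def find(f, thing):
    for m in viewer.recognise(f, thing): print(thing, round(m["p"],2), (f["cw"]@np.r_[m["position"],1])[:3])
def rects(f, thing, z):
    "mask -> rectangle on plane z: centre, size, yaw of long side, mean colour"
    for m in viewer.masks_of(f, thing):
        k=m["mask"].astype(np.uint8); c=max(cv2.findContours(k,0,1)[0],key=cv2.contourArea,default=None)
        if c is None: continue
        w=onplane(f,c[:,0,:],z)[:,:2]; (a,s,_)=rc=cv2.minAreaRect((w*1000).astype(np.float32)); b=cv2.boxPoints(rc)
        e=max((b[1]-b[0],b[2]-b[1]),key=np.linalg.norm); y=(np.arctan2(e[1],e[0])+np.pi/2)%np.pi-np.pi/2
        print(thing,"p%.2f"%m["p"],"c",np.round(a,1),"s",np.round(s,1),"yaw %.3f"%y,"bgr",f["image"][m["mask"]].mean(0).round(),"px",c[:,0].mean(0).round())
E
python3 - <<'E'
from h import *
print([a for a in dir(bot) if a[0]!='_'],[a for a in dir(viewer) if a[0]!='_'])
f=snap("wrist"); print(f["T_tool_cam"],f["fx"],f["cx"],f["cy"])
plan([([.42,-.25,.42],down(0)),([.42,.12,.42],down(0))])
E
```

```text
['IKError', 'grip_depth', 'sense'] ['grab_frame', 'masks_of', 'recognise']
[[ 0.0005  0.9664  0.2571  0.0652]
 [ 1.     -0.0007  0.0007  0.0007]
 [ 0.0009  0.2571 -0.9664 -0.1426]
 [ 0.      0.      0.      1.    ]] 348.7920432507846 314.4497075385138 206.261496690041
[0.3547, -0.2137, -0.1887] [-0.0, 0.0, 12.71] rows>=9.1
[0.0, -0.37, -0.0] [0.0, 0.0, 0.0] rows>=7.4
```

servo_tool(moves=[[1,0.355,-0.214,-0.12,0,0,12.71],[1,0.355,-0.214,-0.12,0,0,12.71],[1,0.355,-0.214,-0.12,0,0,12.71],[1,0.355,-0.214,-0.12,0,0,12.71],[1,0.355,-0.214,-0.12,0,0,12.71],[1,0.355,-0.214,-0.12,0,0,12.71],[1,0.355,-0.214,-0.12,0,0,12.71],[1,0.355,-0.214,-0.12,0,0,12.71]])

```text
t: 1.65
eef_pos: [0.3994, -0.2689, 0.3434]
ee_rot: [3.141, -0.0, -0.0]
contact_force: [0.6, -1.2, 0.3]
gripper_width: 0.0853
gripper_force: 0.0
```

servo_tool(moves=[[1,0,0,0,0,0,0],[1,0,0,0,0,0,0],[1,0,0,0,0,0,0]])

```text
t: 1.95
eef_pos: [0.3977, -0.2712, 0.3421]
ee_rot: [-3.141, 0.001, -0.001]
contact_force: [0.2, -0.0, -0.5]
gripper_width: 0.0856
gripper_force: 0.0
```

Run:
```python
from h import *
f=snap("wrist","w1"); rects(f,"plate1",.010); rects(f,"block",.038); find(f,"block")
plan([([.42,.12,.36],down(0))])
print(bot.sense()["joint_pos"])
```

```text
plate1 p0.90 c [ 564.5 -315. ] s [76.4 40.9] yaw 0.278 bgr [130. 137. 138.] px [349.  29.]
plate1 p0.75 c [ 450.7 -284.1] s [101.   41.4] yaw 0.039 bgr [128. 138. 140.] px [324. 121.]
plate1 p0.69 c [ 471.8 -149. ] s [41.5 99.7] yaw -0.118 bgr [124. 135. 137.] px [221. 104.]
plate1 p0.65 c [ 526.1 -506. ] s [ 41.  102.3] yaw -1.297 bgr [ 43.  95. 136.] px [500.  61.]
block p0.70 c [ 574.2 -172.4] s [42.9 57.7] yaw -1.331 bgr [ 45.  73. 110.] px [228.  16.]
block 0.74 [ 0.5757 -0.1682  0.0094]
[0.0215, -0.3915, -0.0176] [-0.02, 0.03, -0.12] rows>=7.8
[-0.8454  0.1985  1.2429 -0.0001  1.7008  0.7274]
```

View pics/w1.png

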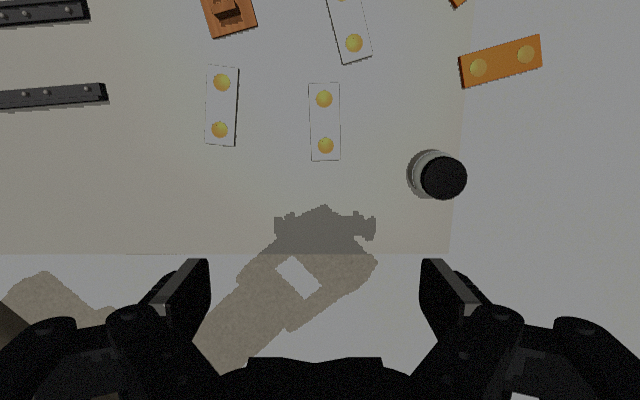

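servo_tool(moves=[[1,0.06,-0.26,0,0,0,0],[1,0.06,-0.26,0,0,0,0],[1,0.06,-0.26,0,0,0,0],[1,0.06,-0.26,0,0,0,0],[1,0.06,-0.26,0,0,0,0],[1,0.06,-0.26,0,0,0,0],[1,0.06,-0.26,0,0,0,0],[1,0.06,-0.26,0,0,0,0]])

```text
t: 2.95
eef_pos: [0.4583, -0.0113, 0.3424]
ee_rot: [3.141, 0.0, -0.0]
contact_force: [-0.4, -1.0, -0.1]
gripper_width: 0.0857
gripper_force: 0.0
```

Run:
```python
from h import *
f=snap("wrist","w2"); rects(f,"plate1",.010); rects(f,"block",.038); rects(f,"jig",.015);rects(f,"peg_wing",.045); find(f,"block"); find(f,"peg_wing")
cv2.imwrite("pics/w2big.png",cv2.resize(f["image"][:270],None,fx=1.25,fy=1.25,interpolation=cv2.INTER_CUBIC))
print(bot.sense()["joint_pos"],bot.sense()["eef_pos"])
```

```text
plate1 p0.81 c [ 640.1 -406.1] s [57.5 21.1] yaw 0.664 bgr [ 25.  59. 102.] px [633.  16.]
plate1 p0.80 c [ 575.8 -309.5] s [101.7  46.2] yaw 0.295 bgr [120. 132. 136.] px [548.  69.]
plate1 p0.78 c [ 451.4 -281.8] s [100.7  45.5] yaw 0.048 bgr [122. 134. 138.] px [512. 166.]
block p0.56 c [ 591.2 -151.9] s [67.  59.3] yaw 0.258 bgr [ 50.  81. 121.] px [433.  54.]
jig p0.71 c [533.7 191.7] s [393.7 192. ] yaw 1.392 bgr [60. 63. 67.] px [148. 100.]
peg_wing p0.82 c [564.3 330.8] s [ 67.5 166.6] yaw -0.021 bgr [61. 72. 84.] px [30. 78.]
block 0.63 [ 0.5977 -0.162   0.0063]
peg_wing 0.56 [0.5369 0.3167 0.0483]
peg_wing 0.55 [ 0.4554 -0.2823  0.0049]
[-0.2838  0.1545  1.2977 -0.      1.6895  1.2883] [ 0.4583 -0.0113  0.3425]
```

View pics/w2big.png

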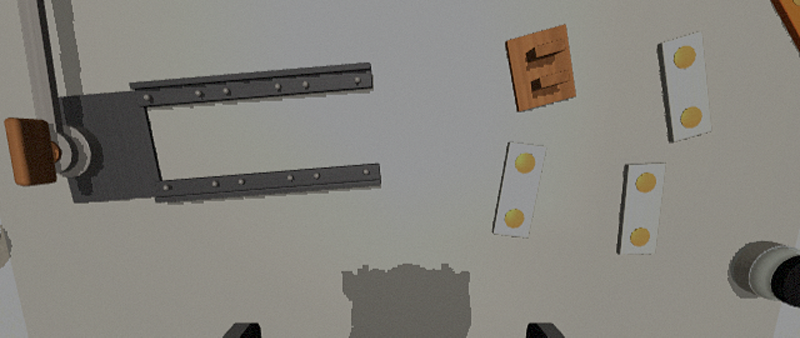

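```bash
cat > jigfit.py <<'E'
from h import *
def fit(model, pts):
    mc,pc=model.mean(0),pts.mean(0); a=model-mc; b=pts-pc
    th=np.arctan2((a[:,0]*b[:,1]-a[:,1]*b[:,0]).sum(),(a*b).sum())
    Rm=np.array([[np.cos(th),-np.sin(th)],[np.sin(th),np.cos(th)]])
    t=pc-Rm@mc; return t,th,pts-(model@Rm.T+t)
E
python3 - <<'E'
from jigfit import *
f=snap("wrist","w3")
g=cv2.cvtColor(f["image"],cv2.COLOR_BGR2GRAY).astype(float)
up=[(148,98),(199,94),(227,92),(277,87),(305,85),(357,80)]; lo=[(166,188),(215,184),(241,182),(290,178),(316,176),(366,172)]
ys=[80+26,80-26,26,-26,-80+26,-80-26]
M=np.array([(45,y) for y in ys]+[(-45,y) for y in ys])/1000.
P=[]
for u,v in up+lo:
    u,v=int(round(u/1.25)),int(round(v/1.25)); w=g[v-4:v+5,u-4:u+5]; k=np.clip(w-np.percentile(w,75),0,None)
    yy,xx=np.mgrid[v-4:v+5,u-4:u+5]; P.append(((k*xx).sum()/k.sum(),(k*yy).sum()/k.sum()))
w=onplane(f,P,.023)[:,:2]; t,th,res=fit(M,w); print("jig",t,th); print((res*1000).round(1).tolist())
c=np.array([(506,40),(566,25),(577,97),(517,111)])/1.25
w=onplane(f,c,.008)[:,:2]; t2,th2,res=fit(np.array([(35,30),(35,-30),(-35,-30),(-35,30)])/1000.,w); print("block",t2,th2,(res*1000).round(1).tolist())
x0,y0=max(0,int(c[:,0].min())-10),int(c[:,1].min())-10
a=cv2.resize(f["image"][5:100,390:480],None,fx=6,fy=6,interpolation=cv2.INTER_CUBIC); cv2.imwrite("pics/blk.png",a)
E
```

```text
jig [0.5306 0.1265] 0.07876241712013865
[[0.1, -0.1], [-0.1, -0.0], [-0.0, 0.1], [-0.0, 0.0], [-0.1, 0.1], [-0.1, 0.1], [0.1, -0.2], [0.1, -0.1], [-0.1, -0.1], [0.0, 0.1], [0.1, -0.0], [-0.0, 0.1]]
block [ 0.5949 -0.1622] 0.23720396993574122 [[-0.1, 0.4], [-0.6, 0.2], [0.1, -1.5], [0.6, 1.0]]
```

View pics/blk.png

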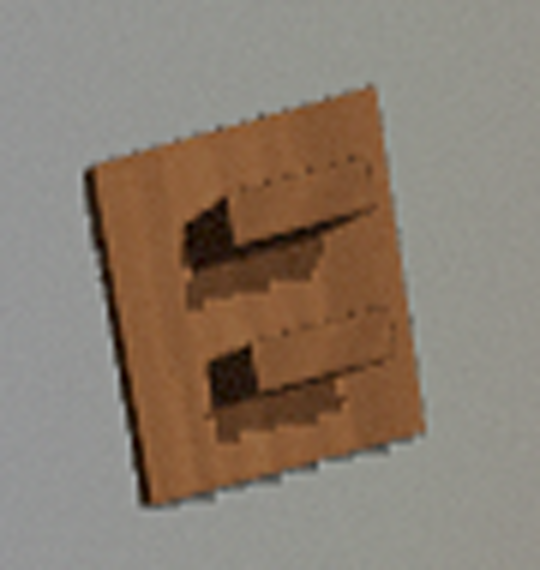

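Run:
```python
from jigfit import *
f=snap("wrist")
s=lambda a: np.array(a)/6.+[390-.4,5-.4]
foot=onplane(f,s([(97,167),(375,88),(425,432),(150,504)]),.008)[:,:2]
ch=onplane(f,s([(228,192),(365,157),(372,205),(234,247),(254,343),(388,308),(393,358),(258,394)]),.038)[:,:2]
mf=np.array([(35,30),(35,-30),(-35,-30),(-35,30)])/1000.
mc=np.array([(19,14),(19,-14),(9,-14),(9,14),(-9,14),(-9,-14),(-19,-14),(-19,14)])/1000.
for m,p in((mf,foot),(mc,ch),(np.r_[mf,mc],np.r_[foot,ch])):
    t,th,res=fit(m,p); print(t,th,(res*1000).round(1).tolist())
```

```text
[ 0.5954 -0.162 ] 0.24830771836231033 [[-0.6, -1.1], [-0.5, 0.6], [0.5, 0.4], [0.6, 0.1]]
[ 0.5955 -0.162 ] 0.2512371097540875 [[0.3, -0.5], [-0.4, 0.4], [0.7, 0.7], [0.1, -0.1], [-0.1, -1.0], [-0.6, 0.1], [-0.2, 0.6], [0.1, -0.2]]
[ 0.5955 -0.162 ] 0.24913672609799273 [[-0.6, -1.2], [-0.5, 0.6], [0.4, 0.4], [0.6, 0.2], [0.3, -0.5], [-0.3, 0.5], [0.8, 0.7], [0.1, -0.0], [-0.1, -1.1], [-0.5, 0.1], [-0.1, 0.6], [0.1, -0.2]]
```

Run:
```python
from h import *
b=[.5955,-.162,.10]
plan([(b,down(.249,-45)),(b,down(.249,0)),(b,down(.249,45))])
```

```text
[0.1373, 0.1509, 0.2426] [-5.62, -44.76, -13.56] rows>=6.3
[0.0, 0.0, 0.0] [-0.0, 45.0, 0.0] rows>=5.2
[0.0, 0.0, 0.0] [0.0, 45.0, 0.0] rows>=5.2
```

servo_tool(moves=[[1,0.137,0.151,0.243,-5.62,-44.76,-13.56],[1,0.137,0.151,0.243,-5.62,-44.76,-13.56],[1,0.137,0.151,0.243,-5.62,-44.76,-13.56],[1,0.137,0.151,0.243,-5.62,-44.76,-13.56],[1,0.137,0.151,0.243,-5.62,-44.76,-13.56],[1,0.137,0.151,0.243,-5.62,-44.76,-13.56],[1,0.137,0.151,0.243,-5.62,-44.76,-13.56],[1,0.137,0.151,0.243,-5.62,-44.76,-13.56]])

```text
t: 4.2
eef_pos: [0.5951, -0.1624, 0.0966]
ee_rot: [-3.138, 0.788, 0.25]
contact_force: [0.2, 0.1, 0.1]
gripper_width: 0.0853
gripper_force: 0.0
```

Run:
```python
from h import *
s=bot.sense(); print(s["t"],s["joint_pos"],s["joint_vel"],s["eef_pos"],s["ee_rot"])
b=[.5955,-.162,.10]
plan([(b,down(.249,-45)),(b,down(.249,45))])
```

```text
4.2 [-0.3025  0.967   0.7619 -0.437   2.0792  0.9374] [ 0.0214 -0.124   0.0062  0.0055  0.0203  0.0087] [ 0.5951 -0.1624  0.0966] [-3.1384  0.7885  0.2504]
[-0.0021, -0.0003, -0.0027] [-0.13, 0.18, 0.06] rows>=0.1
[0.0, 0.0, 0.0] [-0.0, 90.0, 0.0] rows>=10.5
```

servo_tool(moves=[[1,0,0,0,0,45,0],[1,0,0,0,0,45,0],[1,0,0,0,0,45,0],[1,0,0,0,0,45,0],[1,0,0,0,0,45,0],[1,0,0,0,0,45,0]])

```text
t: 4.8
eef_pos: [0.5941, -0.1614, 0.105]
ee_rot: [3.137, -0.01, 0.248]
contact_force: [0.4, 0.1, 0.3]
gripper_width: 0.0853
gripper_force: 0.0
```

servo_tool(moves=[[1,0,0,0,0,45,0],[1,0,0,0,0,45,0],[1,0,0,0,0,45,0],[1,0,0,0,0,45,0],[1,0,0,0,0,45,0],[1,0,0,0,0,45,0]])

```text
t: 5.4
eef_pos: [0.5956, -0.1599, 0.1037]
ee_rot: [3.14, -0.767, 0.255]
contact_force: [-0.1, 1.2, 0.1]
gripper_width: 0.0852
gripper_force: 0.0
```

Run:
```python
from h import *
s=bot.sense(); print(s["t"],s["joint_pos"],s["joint_vel"],s["eef_pos"],s["ee_rot"])
```

```text
5.4 [-0.704   0.5079  1.7909  1.125   0.6802 -0.2465] [-0.3095  0.1044  0.5385  2.076  -0.0518 -2.1812] [ 0.5956 -0.1599  0.1037] [ 3.14   -0.7673  0.2552]
```

```bash
cat > kin.py <<'E'
from h import *
from scipy.optimize import least_squares
D=[([-1.56425,.38124,1.29827,0,1.46361,-.21535],[.12101,-.53622,.23068],[-3.14009,-.0003,.2219]),
([-.2838,.1545,1.2977,0,1.6895,1.2883],[.4583,-.0113,.3425],[3.141,0,0]),
([-.3025,.967,.7619,-.437,2.0792,.9374],[.5951,-.1624,.0966],[-3.1384,.7885,.2504]),
([-.704,.5079,1.7909,1.125,.6802,-.2465],[.5956,-.1599,.1037],[3.14,-.7673,.2552]),
([-.8454,.1985,1.2429,0,1.7008,.7274],[.3977,-.2712,.3421],[3.1415,.001,-.001])]
def fk(q,k):
    h,l1,a,l2,L,e=k; z=lambda t:R.from_euler('z',t); y=lambda t:R.from_euler('y',t)
    r=z(q[0]); p=np.array([0,0,h]); r=r*y(q[1]); p=p+r.apply([0,0,l1]); r=r*y(q[2]); p=p+r.apply([a,0,l2])
    r=r*z(q[3])*y(q[4]); p=p+r.apply([e,0,L]); r=r*z(q[5]+K0); return p,r
K0=-np.pi/2
lo=np.array([-3.11,-.89,.22,-1.42,.17,-2.88]); hi=np.array([3.11,2.33,2.48,4.56,2.85,2.88])
k=least_squares(lambda k:np.concatenate([fk(q,k)[0]-p for q,p,_ in D]+[[.02*(k[2]),.02*k[5]]]),[.2,.4,0,.4,.25,0]).x
def ik(p,r,q0):
    f=lambda q:(lambda P,Q:np.r_[(P-p)*5,(Q.inv()*r).as_rotvec()])(*fk(q,k))
    s=least_squares(f,np.clip(q0,lo+.01,hi-.01),bounds=(lo,hi)); return s.x,np.abs(s.fun).max()
def path(wps,q0,n=8,verbose=True):
    for (p0,r0),(p1,r1) in zip(wps[:-1],wps[1:]):
        v=(r0.inv()*r1).as_rotvec(); bad=0
        for t in np.linspace(0,1,n):
            q,e=ik(np.array(p0)*(1-t)+np.array(p1)*t, r0*R.from_rotvec(v*t), q0); bad=max(bad,e); dq=np.abs(q-q0).max(); q0=q
        print(" ",np.round(q,2),"err %.4f"%bad)
    return q0
if __name__=="__main__":
    print(k)
    for q,p,r in D: P,Q=fk(q,k); print((P-p)*1000, (rot(r).inv()*Q).as_rotvec())
E
python3 - <<'E'
import runpy; runpy.run_path('kin.py',run_name='__main__')
from kin import *
b=[.5955,-.162]
A=np.array([.4718,-.149]);ya=-.118
for t1 in(40,45,50):
    print("pick",t1); 
    up=down(ya,t1); s=down(.249,t1-90)
    path([([*A,.2],down(ya,0)),([*A,.2],up),([*A,.012],up),([*A,.2],up),([*A,.2],down(ya,t1-90)),([*b,.14],s),([*b,.07],s)],D[1][0])
for t2 in(40,45,55):
    print("regrip",t2); path([([*b,.2],down(.249,0)),([*b,.2],down(.249,t2)),([*b,.058],down(.249,t2)),([*b,.25],down(.249,t2)),([*b,.25],down(.249,t2-90)),([.53,.13,.25],down(.079,t2-90)),([.53,.13,.03],down(.079,t2-90)),([.53,.2,.03],down(.079,t2-90))],D[1][0])
E
```

```text
[0.1431 0.6129 0.1734 0.4411 0.2782 0.1226]
[-117.5752   11.5368  -16.9559] [-0.     -0.     -3.1416]
[ -45.3156 -109.1564    7.9864] [ 0.0002  0.001  -3.1403]
[  -0.4587 -104.4765   27.9216] [ 0.     -0.0001  3.1416]
[-27.3793  -2.6809 -27.6237] [0.0001 0.     3.1415]
[-93.9355 -71.3938   8.6715] [-0.0009  0.0009 -3.1406]
pick 40
  [-0.53  0.05  1.77  0.41  0.7  -2.21] err 0.0000
  [-0.63  0.39  2.    0.91  0.32 -2.88] err 0.1003
  [-0.53  0.05  1.77  0.41  0.7  -2.21] err 0.1003
  [-0.26  0.76  1.13 -0.13  2.12 -1.73] err 0.0000
  [-0.17  0.96  0.82 -0.38  2.16 -2.06] err 0.0000
  [-0.16  1.03  0.84 -0.36  2.07 -2.02] err 0.0000
pick 45
  [-0.62  0.05  1.85  0.62  0.62 -2.47] err 0.0000
  [-0.17  0.31  1.98 -0.37  0.17 -1.24] err 0.1383
  [ 0.05  0.03  2.17 -1.42  0.18 -0.06] err 0.1431
  [-0.26  0.72  1.14 -0.12  2.06 -1.73] err 0.6823
  [-0.17  0.92  0.84 -0.34  2.09 -2.05] err 0.0000
  [-0.16  0.99  0.87 -0.32  2.01 -2.01] err 0.0000
pick 50
  [-0.74  0.07  1.96  0.96  0.57 -2.88] err 0.0063
  [-0.21  0.3   1.97 -0.26  0.17 -1.37] err 0.1744
  [ 0.04  0.02  2.17 -1.42  0.17 -0.0
[... 567 characters left out ...]
.22  0.76  2.88] err 0.7958
  [-0.68  0.57  1.78  1.22  0.65  2.82] err 0.1599
  [-0.73  0.32  1.74  1.24  0.8   2.88] err 0.2233
  [-0.27  1.07  0.25 -1.42  2.72  2.88] err 1.0201
  [ 0.13  0.98  0.55 -1.42  2.85  2.88] err 0.7450
  [ 0.14  1.4   0.3  -1.42  2.85  2.88] err 0.9245
  [ 0.25  1.42  0.22 -1.42  2.85  2.88] err 0.9245
regrip 55
  [-0.72  0.39  1.75  1.26  0.8   2.88] err 0.7958
  [-0.73  0.72  1.96  1.79  0.77  2.13] err 0.0210
  [-0.73  0.33  1.74  1.29  0.83  2.88] err 0.0861
  [-0.27  1.07  0.22 -1.35  2.72  2.88] err 1.0146
  [ 0.13  0.98  0.45 -1.42  2.85  2.88] err 0.8281
  [ 0.14  1.41  0.22 -1.42  2.85  2.88] err 1.0239
  [ 0.25  1.41  0.22 -1.42  2.85  2.88] err 1.0380
```

```bash
python3 - <<'E'
s=open('kin.py').read()
a=s.index("def fk"); b=s.index("K0="); c=s.index("k=least"); d=s.index("def ik")
s=s[:a]+'''def fk(q,k):
    h,l1,a,l2,L,sx,sy,w=k; z=lambda t:R.from_euler('z',t); y=lambda t:R.from_euler('y',t)
    r=z(q[0]); p=r.apply([sx,sy,h]); r=r*y(q[1]); p=p+r.apply([0,0,l1]); r=r*y(q[2]); p=p+r.apply([a,0,l2])
    r=r*z(q[3])*y(q[4]); p=p+r.apply([0,w,L]); r=r*z(q[5]+K0); return p,r
K0=np.pi/2
'''+s[b:c].split("\n",1)[1]+'''k=least_squares(lambda k:np.concatenate([fk(q,k)[0]-p for q,p,_ in D]+[.001*k[[2,5]]]),[.2,.4,0,.4,.25,0,.1,0.]).x
'''+s[d:]
open('kin.py','w').write(s)
E
cat > t.py <<'E'
from kin import *
b=[.5955,-.162]
A=np.array([.4718,-.149]);ya=-.118
for t1 in(40,45,50):
    print("pick",t1); 
    up=down(ya,t1); s=down(.249,t1-90)
    path([([*A,.2],down(ya,0)),([*A,.2],up),([*A,.012],up),([*A,.2],up),([*A,.2],down(ya,t1-90)),([*b,.14],s),([*b,.07],s)],D[1][0])
for t2 in(40,45,55):
    print("regrip",t2); path([([*b,.2],down(.249,0)),([*b,.2],down(.249,t2)),([*b,.058],down(.249,t2)),([*b,.25],down(.249,t2)),([*b,.25],down(.249,t2-90)),([.53,.13,.25],down(.079,t2-90)),([.53,.13,.03],down(.079,t2-90)),([.53,.2,.03],down(.079,t2-90))],D[1][0])
E
python3 kin.py; python3 t.py
```

```text
[ 0.1299  0.5371  0.1029  0.3506  0.2575  0.0001  0.1176 -0.0001]
[ 0.0091  0.0457 -0.0384] [-0.  0.  0.]
[-0.0385  0.0403 -0.0534] [ 0.0006 -0.0001  0.0013]
[ 0.0157  0.0771 -0.0108] [ 0.0001  0.     -0.    ]
[0.0342 0.0088 0.0096] [-0.      0.0001 -0.0001]
[-0.054  -0.1568  0.0929] [0.0005 0.0006 0.001 ]
pick 40
  [-0.76  0.12  1.99  0.77  0.59  0.38] err 0.0000
  [-0.76  0.6   2.23  2.15  0.48 -1.16] err 0.0000
  [-0.76  0.12  1.99  0.77  0.59  0.38] err 0.0000
  [-0.42  0.72  1.04 -0.29  2.21  1.19] err 0.0000
  [-0.29  0.97  0.67 -0.52  2.23  0.87] err 0.0000
  [-0.29  1.03  0.73 -0.48  2.12  0.94] err 0.0000
pick 45
  [-0.79  0.12  2.05  1.01  0.55  0.12] err 0.0000
  [-0.79  0.65  2.29  2.3   0.63 -1.35] err 0.0000
  [-0.79  0.12  2.05  1.01  0.55  0.12] err 0.0000
  [-0.43  0.68  1.07 -0.26  2.13  1.21] err 0.0000
  [-0.3   0.93  0.72 -0.46  2.15  0.9 ] err 0.0000
  [-0.3   0.99  0.78 -0.43  2.03  0.96] err 0.0000
pick 50
  [-0.83  0.12  2.11  1.28  0.55 -0.17] err 0.0000
  [-0.83  0.71  2.34  2.38  0.81 -1.49] err 0.0000
  [-0.83  0.12  2.11  1.28  0.55 -0.17] err 0.0000
  [
[... 532 characters left out ...]
.36  1.69  0.92  0.82  0.05] err 0.0000
  [-0.71  0.6   1.84  1.31  0.64 -0.48] err 0.0000
  [-0.71  0.29  1.61  0.83  0.91  0.19] err 0.0000
  [-0.3   0.87  0.54 -0.55  2.36  0.75] err 0.0000
  [ 0.04  0.74  0.8  -0.04  2.38  1.51] err 0.0000
  [ 0.04  0.94  1.03 -0.03  1.95  1.53] err 0.0000
  [0.13 0.97 0.97 0.04 1.99 1.63] err 0.0000
regrip 55
  [-0.77  0.38  1.79  1.25  0.83 -0.29] err 0.0000
  [-0.77  0.65  1.92  1.65  0.77 -0.85] err 0.0000
  [-0.77  0.3   1.72  1.13  0.88 -0.11] err 0.0000
  [-0.33  0.78  0.64 -0.4   2.21  0.84] err 0.0000
  [ 0.04  0.66  0.89 -0.03  2.21  1.52] err 0.0000
  [ 0.04  0.86  1.14 -0.03  1.75  1.53] err 0.0000
  [0.14 0.88 1.08 0.03 1.79 1.63] err 0.0000
```

```bash
cat >> kin.py <<'E'
def chain(targets, start=None, q0=None):
    "targets: (label, xyz, Rotation); splits long moves, checks IK along, prints rows per call"
    p,r = start or pose(); q0=bot.sense()["joint_pos"] if q0 is None else q0
    for lab,t,w in targets:
        t=np.array(t,float); v=(r.inv()*w).as_rotvec(); n=max(np.linalg.norm(t-p)/.05,np.degrees(np.linalg.norm(v))/8.59)
        m=int(np.ceil(n/7.0)) or 1; p0,r0=p,r
        for i in range(1,m+1):
            p1=p0+(t-p0)*i/m; r1=r0*R.from_rotvec(v*i/m); bad=0; mj=0; qs=q0
            for s in np.linspace(.1,1,10):
                q,e=ik(p+(p1-p)*s, r*R.from_rotvec((r.inv()*r1).as_rotvec()*s), q0); bad=max(bad,e); mj=max(mj,np.abs(q-q0).max()); q0=q
            d=r.inv().apply(p1-p)
            print(lab,np.round(np.r_[d,np.degrees((r.inv()*r1).as_rotvec())],4).tolist(),"n%.1f"%(n/m),"jrows%.1f"%(np.abs(q0-qs).max()/.19),("ERR %.3f"%bad if bad>.002 else ""))
            p,r=p1,r1
    print("end q",np.round(q0,2)); return (p,r),q0
B=np.array([.5955,-.162]); YB=.249; J=np.array([.5306,.1265]); YJ=.0788
def hd(y): return np.array([np.cos(y),np.sin(y)])
def tz(y,t): return down(y,t).apply([0,0,1.])
def stage1(c,yaw,tp=30,start=None,q0=None):
    w=down(yaw,tp); T=np.r_[c+.004*hd(yaw),.006]; ct=w.inv().apply(np.r_[c,.005]-T)
    s=down(YB,tp-90); S=np.r_[B,.0595]-s.apply(ct)
    return chain([("appr",T-.08*tz(yaw,tp),w),("pick",T,w),("lift",T+[0,0,.12],w),("over",S+[0,0,.065],s),("in",S,s),("back",S-.09*tz(YB,tp-90),s),
      ],start,q0)
E
python3 - <<'E'
from kin import *
for tp in (30,25): print(tp); stage1(np.array([.4718,-.149]),-.118,tp)
E
```

```text
30
appr [-0.1281, -0.0548, -0.0841, -12.8047, -13.8153, 17.1123] n3.3 jrows1.8 
pick [0.0, -0.0, 0.08, 0.0, 0.0, -0.0] n1.6 jrows2.8 
lift [0.06, 0.0, -0.1039, 0.0, -0.0, 0.0] n2.4 jrows4.9 
over [0.0512, -0.001, 0.0327, -3.0194, -44.4486, -11.2685] n5.3 jrows5.0 
over [0.0587, 0.0098, -0.0121, -3.0194, -44.4486, -11.2685] n5.3 jrows4.6 
in [0.0563, -0.0, 0.0325, -0.0, -0.0, -0.0] n1.3 jrows0.4 
back [-0.0, -0.0, -0.09, 0.0, 0.0, 0.0] n1.8 jrows2.2 ERR 0.051
end q [-0.23  1.25  0.22 -0.75  2.49  0.67]
25
appr [-0.1218, -0.0525, -0.0824, -12.0712, -18.757, 17.6912] n3.3 jrows3.9 
pick [-0.0, 0.0, 0.08, 0.0, -0.0, 0.0] n1.6 jrows1.7 
lift [0.0507, 0.0, -0.1088, 0.0, 0.0, 0.0] n2.4 jrows2.9 
over [0.0538, -0.001, 0.0281, -3.99, -44.4486, -10.9625] n5.3 jrows5.0 
over [0.0574, 0.0098, -0.0172, -3.99, -44.4486, -10.9625] n5.3 jrows4.4 
in [0.0589, -0.0, 0.0275, 0.0, -0.0, 0.0] n1.3 jrows0.5 
back [0.0, 0.0, -0.09, 0.0, 0.0, 0.0] n1.8 jrows1.9 ERR 0.090
end q [-0.22  1.28  0.22 -0.83  2.51  0.62]
```

```bash
python3 - <<'E'
s=open('kin.py').read()
a=s.index('("back"'); s=s[:a]+'''("back",S-.02*tz(YB,tp-90)+[0,0,.09],s)],start,q0)
def stage2(nest,tr=55,start=None,q0=None):
    w=down(YB,tr); C=np.r_[B,.058]; T=C+.012*tz(YB,tr); ct=w.inv().apply(C-T)
    n=J+np.array([-np.sin(YJ),np.cos(YJ)])*.08*(nest-2); s=down(YJ,tr-90); S=np.r_[n,.0215]-s.apply(ct)
    return chain([("turn",T-.09*tz(YB,tr)+[0,0,.03],w),("appr",T-.09*tz(YB,tr),w),("grip",T,w),("lift",T+[0,0,.11],w),("over",S+[0,0,.10],s),("down",S+[0,0,.015],s),("seat",S,s),("up",S-.02*tz(YJ,tr-90)+[0,0,.1],s)],start,q0)
'''
open('kin.py','w').write(s)
E
python3 - <<'E'
from kin import *
st,q=stage1(np.array([.4718,-.149]),-.118,35); 
for n in (1,3): stage2(n,55,st,q)
E
```

```text
appr [-0.1347, -0.0569, -0.0852, -13.5194, -8.8734, 16.5136] n3.4 jrows2.3 
pick [-0.0, 0.0, 0.08, -0.0, 0.0, -0.0] n1.6 jrows2.8 
lift [0.0688, 0.0, -0.0983, 0.0, 0.0, 0.0] n2.4 jrows6.1 
over [0.0481, -0.001, 0.037, -2.0258, -44.4486, -11.4888] n5.3 jrows5.2 
over [0.0595, 0.0098, -0.0069, -2.0258, -44.4486, -11.4888] n5.3 jrows4.8 
in [0.0532, -0.0, 0.0373, 0.0, -0.0, -0.0] n1.3 jrows0.5 
back [-0.0737, 0.0, -0.0716, 0.0, 0.0, 0.0] n2.1 jrows1.0 
end q [-0.27  1.04  0.52 -0.63  2.37  0.77]
turn [-0.0134, -0.0, 0.0402, 0.0, 55.0, 0.0] n6.4 jrows5.6 
turn [-0.0406, -0.0, 0.0121, 0.0, 55.0, 0.0] n6.4 jrows7.9 
appr [-0.0246, -0.0, 0.0172, 0.0, 0.0, 0.0] n0.6 jrows0.7 
grip [0.0, 0.0, 0.09, -0.0, 0.0, -0.0] n1.8 jrows0.9 
lift [0.0901, 0.0, -0.0631, 0.0, 0.0, 0.0] n2.2 jrows2.3 
over [-0.0266, -0.109, 0.0052, -0.9402, -44.8815, 5.3323] n5.3 jrows7.4 
over [-0.0248, -0.1067, 0.0246, -0.9402, -44.8815, 5.3323] n5.3 jrows4.3 
down [0.0488, -0.0, 0.0696, 0.0, 0.0, 0.0] n1.7 jrows0.9 
seat [0.0086, -0.0, 0.0123, 0.0, 0.0, 0.0] n0.3 jrows0.1 
up [-0.0574, 0.0, -0.1019, 0.0, 0.0, 0.0] n2.3 jrows1.3 
end q [-0.09  0.75  1.07 -0.1   1.93  1.4 ]
turn [-0.0134, -0.0, 0.0402, 0.0, 55.0, 0.0] n6.4 jrows5.6 
turn [-0.0406, -0.0, 0.0121, 0.0, 55.0, 0.0] n6.4 jrows7.9 
appr [-0.0246, -0.0, 0.0172, 0.0, 0.0, 0.0] n0.6 jrows0.7 
grip [0.0, 0.0, 0.09, -0.0, 0.0, -0.0] n1.8 jrows0.9 
lift [0.0901, 0.0, -0.0631, 0.0, 0.0, 0.0] n2.2 jrows2.3 
over [-0.0188, -0.1878, 0.0163, -0.9402, -44.8815, 5.3323] n5.3 jrows8.2 
over [-0.0186, -0.1864, 0.0285, -0.9402, -44.8815, 5.3323] n5.3 jrows4.7 
down [0.0488, -0.0, 0.0696, 0.0, 0.0, 0.0] n1.7 jrows0.8 
seat [0.0086, -0.0, 0.0123, 0.0, 0.0, 0.0] n0.3 jrows0.1 
up [-0.0574, 0.0, -0.1019, 0.0, 0.0, 0.0] n2.3 jrows1.3 
end q [0.15 0.78 0.99 0.04 1.97 1.64]
```

servo_tool(moves=[[1,-0.1347,-0.0569,-0.0852,-13.52,-8.87,16.51],[1,-0.1347,-0.0569,-0.0852,-13.52,-8.87,16.51],[1,-0.1347,-0.0569,-0.0852,-13.52,-8.87,16.51],[1,-0.1347,-0.0569,-0.0852,-13.52,-8.87,16.51],[1,-0.1347,-0.0569,-0.0852,-13.52,-8.87,16.51],[1,-0.1347,-0.0569,-0.0852,-13.52,-8.87,16.51],[1,-0.1347,-0.0569,-0.0852,-13.52,-8.87,16.51]])

```text
t: 6.1
eef_pos: [0.4312, -0.145, 0.0701]
ee_rot: [-3.141, -0.605, -0.116]
contact_force: [-0.7, 1.1, 0.3]
gripper_width: 0.0853
gripper_force: 0.0
```

Run:
```python
from kin import *
print(pose()[0],bot.sense()["ee_rot"],bot.sense()["joint_pos"])
f=snap("wrist"); rects(f,"plate1",.010)
stage1(np.array([.4718,-.149]),-.118,35)
```

```text
[ 0.4312 -0.145   0.0701] [-3.1412 -0.6046 -0.1164] [-0.8059  0.3583  2.215   1.3706  0.3782 -0.3811]
plate1 p0.93 c [ 450.8 -282.1] s [99.5 45. ] yaw 0.036 bgr [115. 127. 131.] px [526. 235.]
plate1 p0.71 c [ 470.8 -148.1] s [40.7 99.9] yaw -0.115 bgr [127. 138. 140.] px [312. 227.]
plate1 p0.71 c [ 614.1 -410.8] s [52.1 37.3] yaw 1.453 bgr [21. 51. 93.] px [614.  11.]
plate1 p0.61 c [ 574.  -308.6] s [102.4  47.9] yaw 0.281 bgr [108. 121. 125.] px [508.  73.]
plate1 p0.33 c [589.1  38.1] s [44.  63.9] yaw -1.470 bgr [36. 36. 37.] px [ 39. 100.]
appr [0.0006, -0.0005, -0.0022, -0.1397, 0.4573, 0.0558] n0.1 jrows0.1 
pick [-0.0, 0.0, 0.08, -0.0, 0.0, 0.0] n1.6 jrows2.8 
lift [0.0688, 0.0, -0.0983, 0.0, 0.0, 0.0] n2.4 jrows6.1 
over [0.0481, -0.001, 0.037, -2.0258, -44.4486, -11.4888] n5.3 jrows5.2 
over [0.0595, 0.0098, -0.0069, -2.0258, -44.4486, -11.4888] n5.3 jrows4.8 
in [0.0532, -0.0, 0.0373, 0.0, -0.0, -0.0] n1.3 jrows0.5 
back [-0.0737, 0.0, -0.0716, 0.0, 0.0, 0.0] n2.1 jrows1.0 
end q [-0.27  1.04  0.52 -0.63  2.37  0.77]
```

servo_tool(moves=[[1,0,0,0.05,0,0,0],[1,0,0,0.07,0,0,0],[1,0,0,0.08,0,0,0],[1,0,0,0.08,0,0,0],[1,0,0,0.08,0,0,0],[1,0,0,0.08,0,0,0]])

```text
t: 6.8
eef_pos: [0.4748, -0.1493, 0.0034]
ee_rot: [-3.139, -0.602, -0.118]
contact_force: [-0.5, -0.6, 0.4]
gripper_width: 0.0853
gripper_force: 0.0
```

servo_tool(moves=[[0,0,0,0,0,0,0],[0,0,0,0,0,0,0],[0,0,0,0,0,0,0],[0,0,0,0,0,0,0],[0,0,0,0,0,0,0],[0,0,0,0,0,0,0],[0,0,0,0,0,0,0]])

```text
t: 7.5
eef_pos: [0.4748, -0.1495, 0.0034]
ee_rot: [-3.139, -0.602, -0.119]
contact_force: [-4.5, -0.2, 11.0]
gripper_width: 0.0379
gripper_force: 60.1
```

servo_tool(moves=[[0,0.0115,0,-0.0164,0,0,0],[0,0.03,0,-0.045,0,0,0],[0,0.0688,0,-0.0983,0,0,0],[0,0.0688,0,-0.0983,0,0,0],[0,0.0688,0,-0.0983,0,0,0],[0,0.0688,0,-0.0983,0,0,0],[0,0.0688,0,-0.0983,0,0,0],[0,0.0688,0,-0.0983,0,0,0]])

```text
t: 8.3
eef_pos: [0.4757, -0.1495, 0.1222]
ee_rot: [-3.137, -0.6, -0.119]
contact_force: [-0.4, -0.4, -1.1]
gripper_width: 0.0376
gripper_force: 60.9
```

Run:
```python
from kin import *
f=snap("wrist","held1"); p,r=pose(); print(p,bot.sense()["ee_rot"],bot.sense()["contact_force"])
P=[p+r.apply(np.array(c)) for c in [(0,0,0)]]
print(project(f,P))
cv2.imwrite("pics/held1c.png",f["image"][80:400])
```

```text
[ 0.4756 -0.1495  0.1218] [-3.1369 -0.5997 -0.1189] [-0.2467 -0.125  -0.4346]
[[313.3661 266.4303]]
```

View pics/held1c.png

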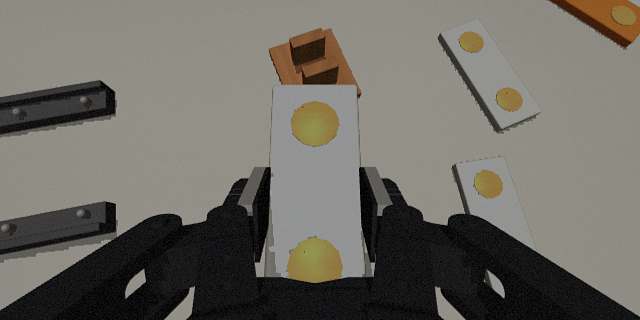

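```bash
cat >> kin.py <<'E'
def stand(ct,trot,start=None,q0=None,tilt=None,clr=.0595):
    "held plate centre ct in tool frame, trot: tool tilt at which it was picked"
    s=down(YB,trot-90); S=np.r_[B,clr]-s.apply(ct)
    return chain([("over",S+[0,0,.065],s),("in",S,s),("back",S-.02*tz(YB,trot-90)+[0,0,.09],s)],start,q0)
E
python3 - <<'E'
from kin import *
from scipy.optimize import least_squares
f=snap("wrist"); p,r=pose()
w=rot([-3.139,-.602,-.119]); T=np.array([.4748,-.1495,.0034])
ct=w.inv().apply(np.array([.4712,-.1485,.005])-T); print("ct",ct)
Rp=w.inv()*R.from_euler('z',-.1165)   # plate in tool frame
obs=np.array([[315,204],[315,341.]])
def proj(s,a):
    Q=Rp*R.from_euler('y',a); return project(f,[p+r.apply(ct+Rp.apply([s,0,0])+Q.apply([x,0,.0066])) for x in(.03,-.03)])
print(proj(0,0)); s=least_squares(lambda v:((proj(v[0]/1000,v[1])-obs)[:,1]),[0,0]); print("shift mm, tilt rad",s.x,s.cost, proj(s.x[0]/1000,s.x[1]))
stand(ct,np.degrees(.602))
E
```

```text
ct [-0.0021 -0.0006 -0.0034]
[[312.155  204.066 ]
 [311.8825 349.0734]]
shift mm, tilt rad [1.3622 0.1838] 9.733912481703109e-24 [[312.2764 204.    ]
 [311.7546 341.    ]]
over [0.049, -0.0002, 0.034, -2.2568, -44.4003, -11.3884] n5.3 jrows5.1 
over [0.0579, 0.0105, -0.0096, -2.2568, -44.4003, -11.3884] n5.3 jrows4.7 
in [0.0536, -0.0, 0.0368, 0.0, 0.0, 0.0] n1.3 jrows0.5 
back [-0.0742, -0.0, -0.071, 0.0, 0.0, -0.0] n2.1 jrows1.0 
end q [-0.27  1.04  0.52 -0.63  2.37  0.77]
```

servo_tool(moves=[[0,0.049,0,0.034,-2.26,-44.4,-11.39],[0,0.049,0,0.034,-2.26,-44.4,-11.39],[0,0.049,0,0.034,-2.26,-44.4,-11.39],[0,0.049,0,0.034,-2.26,-44.4,-11.39],[0,0.049,0,0.034,-2.26,-44.4,-11.39],[0,0.049,0,0.034,-2.26,-44.4,-11.39],[0,0.049,0,0.034,-2.26,-44.4,-11.39]])

```text
t: 9.1
eef_pos: [0.5363, -0.1561, 0.1207]
ee_rot: [3.066, 0.188, 0.054]
contact_force: [-0.5, -0.3, -1.7]
gripper_width: 0.0379
gripper_force: 60.8
```

servo_tool(moves=[[0,0.058,0.0105,-0.0096,-2.26,-44.4,-11.39],[0,0.058,0.0105,-0.0096,-2.26,-44.4,-11.39],[0,0.058,0.0105,-0.0096,-2.26,-44.4,-11.39],[0,0.058,0.0105,-0.0096,-2.26,-44.4,-11.39],[0,0.058,0.0105,-0.0096,-2.26,-44.4,-11.39],[0,0.058,0.0105,-0.0096,-2.26,-44.4,-11.39],[0,0.058,0.0105,-0.0096,-2.26,-44.4,-11.39],[0,0.058,0.0105,-0.0096,-2.26,-44.4,-11.39]])

```text
t: 9.9
eef_pos: [0.5946, -0.1634, 0.1207]
ee_rot: [3.141, 0.967, 0.248]
contact_force: [0.5, -0.4, -1.4]
gripper_width: 0.0381
gripper_force: 61.0
```

Run:
```python
from kin import *
s=bot.sense(); print(s["eef_pos"],s["ee_rot"],s["gripper_width"],s["contact_force"])
ct=np.array([-.0021,-.0006,-.0034]); C=pose()[0]+pose()[1].apply(ct); print("plate centre",C)
stand(ct,np.degrees(.602))
f=snap("scene","s1"); x,y=project(f,C)[0].astype(int); cv2.imwrite("pics/s1c.png",cv2.resize(f["image"][y-60:y+60,x-80:x+80],None,fx=4,fy=4,interpolation=cv2.INTER_CUBIC)); print(x,y)
```

```text
[ 0.5946 -0.1634  0.1207] [3.1408 0.9668 0.2485] 0.03811746590520571 [ 0.4554 -0.4435 -1.4103]
plate centre [ 0.596  -0.1624  0.1244]
over [-0.0003, -0.0005, 0.0003, 0.018, -0.1156, -0.0174] n0.0 jrows0.0 
in [0.0536, -0.0, 0.0368, -0.0, -0.0, -0.0] n1.3 jrows0.5 
back [-0.0742, -0.0, -0.071, 0.0, 0.0, 0.0] n2.1 jrows1.0 
end q [-0.27  1.04  0.52 -0.63  2.37  0.77]
260 170
```

View pics/s1c.png

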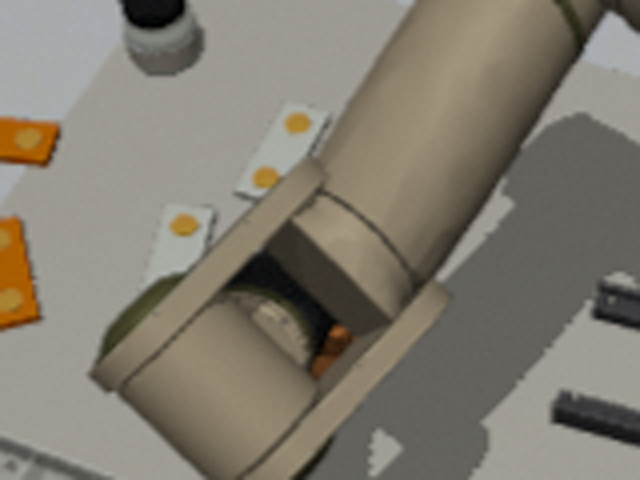

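servo_tool(moves=[[0,0.02,-0.0005,0.014,0,0,0],[0,0.033,-0.0005,0.023,0,0,0],[0,0.043,-0.0005,0.03,0,0,0],[0,0.0495,-0.0005,0.034,0,0,0],[0,0.0532,-0.0005,0.0368,0,0,0],[0,0.0532,-0.0005,0.0368,0,0,0],[0,0.0532,-0.0005,0.0368,0,0,0]])

```text
t: 10.65
eef_pos: [0.5945, -0.1631, 0.0577]
ee_rot: [3.137, 0.967, 0.246]
contact_force: [-0.4, 0.4, -0.9]
gripper_width: 0.0377
gripper_force: 61.0
```

servo_tool(moves=[[0,0.0016,0,0.0011,0,0,0],[0,0.0024,0,0.0017,0,0,0],[0,0.0024,0,0.0017,0,0,0]])

```text
t: 10.95
eef_pos: [0.5944, -0.1631, 0.0551]
ee_rot: [3.137, 0.967, 0.245]
contact_force: [0.5, -1.0, 3.4]
gripper_width: 0.0382
gripper_force: 61.3
```

servo_tool(moves=[[0.7,0,0,0,0,0,0],[0.7,0,0,0,0,0,0],[0.7,0,0,0,0,0,0],[0.7,0,0,0,0,0,0],[0.7,0,0,0,0,0,0],[0.7,0,0,0,0,0,0]])

```text
t: 11.55
eef_pos: [0.5943, -0.1631, 0.0542]
ee_rot: [3.139, 0.968, 0.247]
contact_force: [-0.0, -0.3, -0.8]
gripper_width: 0.06
gripper_force: 0.0
```

servo_tool(moves=[[0.7,-0.0164,0,-0.0315,0,0,0],[0.7,-0.0742,0,-0.071,0,0,0],[0.7,-0.0742,0,-0.071,0,0,0],[0.7,-0.0742,0,-0.071,0,0,0],[0.7,-0.0742,0,-0.071,0,0,0]])

```text
t: 12.05
eef_pos: [0.61, -0.1589, 0.1553]
ee_rot: [3.139, 0.968, 0.247]
contact_force: [0.2, -0.1, -0.1]
gripper_width: 0.0599
gripper_force: 0.0
```

Run:
```python
from kin import *
s=bot.sense(); print(s["eef_pos"],s["ee_rot"])
f=snap("wrist","st1"); cv2.imwrite("pics/st1.png",f["image"])
stage2(1)
```

```text
[ 0.61   -0.1589  0.1553] [3.139  0.9681 0.247 ]
turn [-0.0133, -0.0002, 0.0385, 0.0155, 55.2809, 0.0027] n6.4 jrows5.6 
turn [-0.0392, -0.0002, 0.011, 0.0155, 55.2809, 0.0027] n6.4 jrows7.9 
appr [-0.0246, -0.0, 0.0172, 0.0, 0.0, 0.0] n0.6 jrows0.7 
grip [0.0, 0.0, 0.09, 0.0, 0.0, 0.0] n1.8 jrows0.9 
lift [0.0901, 0.0, -0.0631, 0.0, 0.0, 0.0] n2.2 jrows2.3 
over [-0.0266, -0.109, 0.0052, -0.9402, -44.8815, 5.3323] n5.3 jrows7.4 
over [-0.0248, -0.1067, 0.0246, -0.9402, -44.8815, 5.3323] n5.3 jrows4.3 
down [0.0488, -0.0, 0.0696, 0.0, 0.0, 0.0] n1.7 jrows0.9 
seat [0.0086, -0.0, 0.0123, 0.0, 0.0, 0.0] n0.3 jrows0.1 
up [-0.0574, 0.0, -0.1019, 0.0, 0.0, 0.0] n2.3 jrows1.3 
end q [-0.09  0.75  1.07 -0.1   1.93  1.4 ]
```

View pics/st1.png

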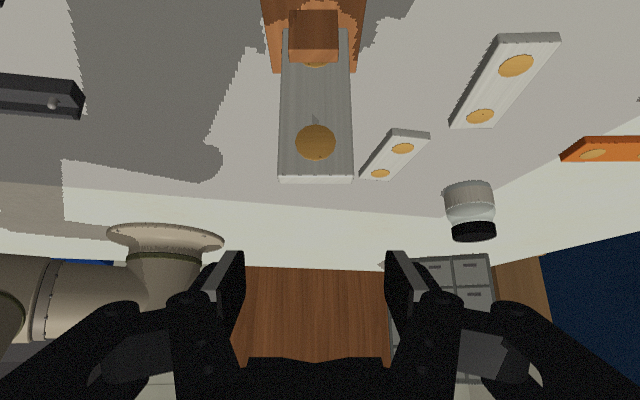

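Run:
```python
from kin import *
f=snap("wrist"); h=hd(YB)
for a in (-10,-5,0,5,10):
    for dx in (-.004,0,.004):
        a_=np.radians(a); b=np.r_[B+h*dx,.008]; u=np.r_[h*np.sin(a_),np.cos(a_)]; n=np.r_[h*np.cos(a_),-np.sin(a_)]
        l=np.r_[-np.sin(YB),np.cos(YB),0]
        P=[b+u*.08+n*.0066, b+u*.1+n*.005+l*.02, b+u*.1+n*.005-l*.02, b+u*.1-n*.005]
        print(a,dx,project(f,P).round(0).tolist())
```

```text
-10 -0.004 [[312.0, 158.0], [277.0, 193.0], [347.0, 193.0], [312.0, 196.0]]
-10 0 [[312.0, 155.0], [277.0, 190.0], [348.0, 190.0], [312.0, 194.0]]
-10 0.004 [[312.0, 152.0], [276.0, 188.0], [349.0, 188.0], [312.0, 191.0]]
-5 -0.004 [[312.0, 153.0], [276.0, 188.0], [349.0, 188.0], [312.0, 193.0]]
-5 0 [[312.0, 150.0], [275.0, 185.0], [349.0, 185.0], [312.0, 191.0]]
-5 0.004 [[312.0, 146.0], [274.0, 182.0], [350.0, 182.0], [312.0, 188.0]]
0 -0.004 [[312.0, 147.0], [274.0, 182.0], [350.0, 182.0], [312.0, 189.0]]
0 0 [[312.0, 143.0], [273.0, 179.0], [351.0, 179.0], [312.0, 186.0]]
0 0.004 [[312.0, 139.0], [272.0, 175.0], [352.0, 175.0], [312.0, 183.0]]
5 -0.004 [[312.0, 138.0], [272.0, 173.0], [352.0, 173.0], [312.0, 183.0]]
5 0 [[312.0, 134.0], [271.0, 170.0], [353.0, 170.0], [312.0, 180.0]]
5 0.004 [[312.0, 130.0], [270.0, 166.0], [354.0, 166.0], [312.0, 177.0]]
10 -0.004 [[312.0, 129.0], [270.0, 163.0], [354.0, 163.0], [312.0, 175.0]]
10 0 [[312.0, 124.0], [269.0, 159.0], [355.0, 159.0], [312.0, 171.0]]
10 0.004 [[312.0, 120.0], [268.0, 155.0], [355.0, 155.0], [312.0, 168.0]]
```

servo_tool(moves=[[0.8,-0.0133,0,0.0385,0,55.28,0],[0.8,-0.0133,0,0.0385,0,55.28,0],[0.8,-0.0133,0,0.0385,0,55.28,0],[0.8,-0.0133,0,0.0385,0,55.28,0],[0.8,-0.0133,0,0.0385,0,55.28,0],[0.8,-0.0133,0,0.0385,0,55.28,0],[0.8,-0.0133,0,0.0385,0,55.28,0],[0.8,-0.0133,0,0.0385,0,55.28,0]])

```text
t: 12.95
eef_pos: [0.5703, -0.1689, 0.1445]
ee_rot: [3.141, 0.003, 0.247]
contact_force: [0.6, -0.1, 0.5]
gripper_width: 0.0685
gripper_force: 0.0
```

servo_tool(moves=[[0.8,-0.0392,0,0.011,0,55.28,0],[0.8,-0.0392,0,0.011,0,55.28,0],[0.8,-0.0392,0,0.011,0,55.28,0],[0.8,-0.0392,0,0.011,0,55.28,0],[0.8,-0.0392,0,0.011,0,55.28,0],[0.8,-0.0392,0,0.011,0,55.28,0],[0.8,-0.0392,0,0.011,0,55.28,0],[0.8,-0.0392,0,0.011,0,55.28,0]])

```text
t: 13.75
eef_pos: [0.5343, -0.1781, 0.1328]
ee_rot: [-3.14, -0.965, 0.249]
contact_force: [0.0, 0.6, 0.6]
gripper_width: 0.0681
gripper_force: 0.0
```

servo_tool(moves=[[0.8,0,0,0,0,0,0],[0.8,-0.0246,0,0.0172,0,0,0],[0.8,-0.0246,0,0.0172,0,0,0],[0.8,-0.0246,0,0.0172,0,0,0]])

```text
t: 14.15
eef_pos: [0.5347, -0.1778, 0.1039]
ee_rot: [-3.141, -0.961, 0.251]
contact_force: [-0.6, 0.4, 0.6]
gripper_width: 0.0684
gripper_force: 0.0
```

Run:
```python
from kin import *
s=bot.sense(); p,r=pose(); print(s["eef_pos"],s["ee_rot"],s["joint_pos"])
w=down(YB,55);T=np.r_[B,.058]+.012*tz(YB,55); chain([("grip",T,w),("lift",T+[0,0,.11],w)])
f=snap("wrist","st2"); rects(f,"plate1",.01)
```

```text
[ 0.5347 -0.1778  0.1039] [-3.1413 -0.9611  0.2508] [-0.9051  0.5172  2.0059  1.4871  0.8526 -0.7886]
grip [-0.0017, -0.0002, 0.0898, -0.0997, -0.0654, 0.0575] n1.8 jrows0.9 
lift [0.0901, 0.0, -0.0631, 0.0, 0.0, -0.0] n2.2 jrows2.3 
end q [-0.75  0.45  1.82  1.35  0.78 -0.42]
plate1 p0.70 c [ 650.4 -149.5] s [121.1  69.9] yaw 0.251 bgr [80. 86. 88.] px [316. 207.]
plate1 p0.59 c [ 604.2 -301.7] s [40.  44.1] yaw -1.276 bgr [123. 143. 150.] px [505. 288.]
plate1 p0.59 c [ 663.8 -391.3] s [26.  58.6] yaw -0.289 bgr [ 35.  77. 127.] px [627. 254.]
```

servo_tool(moves=[[0.8,-0.0017,0,0.045,0,0,0],[0.8,-0.0017,0,0.075,0,0,0],[0.8,-0.0017,0,0.09,0,0,0],[0.8,-0.0017,0,0.09,0,0,0],[0.8,-0.0017,0,0.09,0,0,0]])

```text
t: 14.75
eef_pos: [0.6044, -0.1604, 0.0518]
ee_rot: [3.138, -0.962, 0.253]
contact_force: [-1.2, 0.1, 0.5]
gripper_width: 0.0683
gripper_force: 0.0
```

servo_tool(moves=[[0,0,0,0,0,0,0],[0,0,0,0,0,0,0],[0,0,0,0,0,0,0],[0,0,0,0,0,0,0],[0,0,0,0,0,0,0],[0,0,0,0,0,0,0]])

```text
t: 15.35
eef_pos: [0.6047, -0.1609, 0.052]
ee_rot: [3.137, -0.963, 0.252]
contact_force: [-3.1, -1.0, 7.1]
gripper_width: 0.0386
gripper_force: 60.7
```

servo_tool(moves=[[0,0.03,0,-0.021,0,0,0],[0,0.06,0,-0.042,0,0,0],[0,0.09,0,-0.063,0,0,0],[0,0.09,0,-0.063,0,0,0],[0,0.09,0,-0.063,0,0,0],[0,0.09,0,-0.063,0,0,0]])

```text
t: 15.95
eef_pos: [0.604, -0.1601, 0.1595]
ee_rot: [-3.142, -0.96, 0.249]
contact_force: [-0.1, 0.2, -1.0]
gripper_width: 0.0385
gripper_force: 61.2
```

```bash
cat >> kin.py <<'E'
def place(nest,ct,tp,start=None,q0=None,dz=.0,dj=(0,0)):
    "tp: tool tilt at place; ct plate centre in tool frame"
    n=J+np.array(dj)+np.array([-np.sin(YJ),np.cos(YJ)])*.08*(nest-2); s=down(YJ,tp); S=np.r_[n,.0215+dz]-s.apply(ct)
    return chain([("over",S+[0,0,.10],s),("down",S+[0,0,.015],s),("seat",S,s),("up",S-.02*tz(YJ,tp)+[0,0,.1],s)],start,q0)
E
python3 - <<'E'
from kin import *
s=bot.sense(); p,r=pose(); print(s["eef_pos"],s["ee_rot"],s["gripper_width"])
w=down(YB,55); place(1,[0,0,-.012],-35)
E
```

```text
[ 0.604  -0.1601  0.1595] [-3.1416 -0.9602  0.2487] 0.038539618334247495
over [-0.0256, -0.1091, 0.0052, -0.9397, -44.89, 5.3245] n5.3 jrows7.5 
over [-0.0242, -0.1069, 0.0239, -0.9397, -44.89, 5.3245] n5.3 jrows4.3 
down [0.0488, 0.0, 0.0696, 0.0, -0.0, 0.0] n1.7 jrows0.9 
seat [0.0086, -0.0, 0.0123, 0.0, 0.0, 0.0] n0.3 jrows0.1 
up [-0.0574, 0.0, -0.1019, 0.0, 0.0, 0.0] n2.3 jrows1.3 
end q [-0.09  0.75  1.07 -0.1   1.93  1.4 ]
```

servo_tool(moves=[[0,-0.0256,-0.1091,0.0052,-0.94,-44.89,5.32],[0,-0.0256,-0.1091,0.0052,-0.94,-44.89,5.32],[0,-0.0256,-0.1091,0.0052,-0.94,-44.89,5.32],[0,-0.0256,-0.1091,0.0052,-0.94,-44.89,5.32],[0,-0.0256,-0.1091,0.0052,-0.94,-44.89,5.32],[0,-0.0256,-0.1091,0.0052,-0.94,-44.89,5.32],[0,-0.0256,-0.1091,0.0052,-0.94,-44.89,5.32],[0,-0.0256,-0.1091,0.0052,-0.94,-44.89,5.32]])

```text
t: 16.75
eef_pos: [0.5688, -0.0564, 0.1355]
ee_rot: [-3.107, -0.174, 0.16]
contact_force: [1.1, 0.4, -0.5]
gripper_width: 0.0386
gripper_force: 61.1
```

servo_tool(moves=[[0,-0.0242,-0.1069,0.0239,-0.94,-44.89,5.32],[0,-0.0242,-0.1069,0.0239,-0.94,-44.89,5.32],[0,-0.0242,-0.1069,0.0239,-0.94,-44.89,5.32],[0,-0.0242,-0.1069,0.0239,-0.94,-44.89,5.32],[0,-0.0242,-0.1069,0.0239,-0.94,-44.89,5.32],[0,-0.0242,-0.1069,0.0239,-0.94,-44.89,5.32],[0,-0.0242,-0.1069,0.0239,-0.94,-44.89,5.32],[0,-0.0242,-0.1069,0.0239,-0.94,-44.89,5.32]])

```text
t: 17.55
eef_pos: [0.5301, 0.0459, 0.1115]
ee_rot: [-3.14, 0.609, 0.081]
contact_force: [0.2, -0.0, -0.6]
gripper_width: 0.0386
gripper_force: 61.2
```

servo_tool(moves=[[0,0.02,0,0.028,0,0,0],[0,0.035,0,0.05,0,0,0],[0,0.0459,0,0.0655,0,0,0],[0,0.0459,0,0.0655,0,0,0],[0,0.0459,0,0.0655,0,0,0]])

```text
t: 18.05
eef_pos: [0.5308, 0.0458, 0.0334]
ee_rot: [3.141, 0.608, 0.079]
contact_force: [-1.3, -0.1, -0.0]
gripper_width: 0.0387
gripper_force: 61.2
```

Run:
```python
from kin import *
s=bot.sense(); p,r=pose(); print(s["eef_pos"],s["ee_rot"],s["gripper_width"])
place(1,[0,0,-.0115],-35)
f=snap("wrist","pl1"); cv2.imwrite("pics/pl1c.png",cv2.resize(f["image"][:330,160:480],None,fx=1.8,fy=1.8,interpolation=cv2.INTER_CUBIC))
n=J+np.array([-np.sin(YJ),np.cos(YJ)])*-.08; h=hd(YJ);l=np.array([-h[1],h[0]])
P=[np.r_[n+h*x+l*y,.023] for x in(.045,-.045) for y in(.026,-.026)]
print("pins",(project(f,P)-[160,0])*1.8)
C=p+r.apply([0,0,-.0115]); P=[np.r_[C[:2]+h*x+l*y,C[2]+.005] for x in(.05,-.05) for y in(.02,-.02)]
print("plate top corners",(project(f,P)-[160,0])*1.8, C)
```

```text
[0.5308 0.0458 0.0334] [3.1409 0.6076 0.0787] 0.03867853122333037
over [-0.0452, -0.0004, -0.0644, 0.0372, -0.1867, -0.0033] n1.6 jrows0.8 
down [0.0488, -0.0, 0.0696, 0.0, 0.0, 0.0] n1.7 jrows0.9 
seat [0.0086, -0.0, 0.0123, 0.0, 0.0, 0.0] n0.3 jrows0.1 
up [-0.0574, 0.0, -0.1019, 0.0, 0.0, 0.0] n2.3 jrows1.3 
end q [-0.09  0.75  1.06 -0.1   1.93  1.4 ]
pins [[139.0089 295.9021]
 [405.8479 296.1546]
 [188.7287 514.2571]
 [359.6479 514.3991]]
plate top corners [[151.2515 376.1957]
 [397.0208 376.4178]
 [205.1425 601.529 ]
 [345.8542 601.6394]] [0.5373 0.0463 0.0428]
```

View pics/pl1c.png

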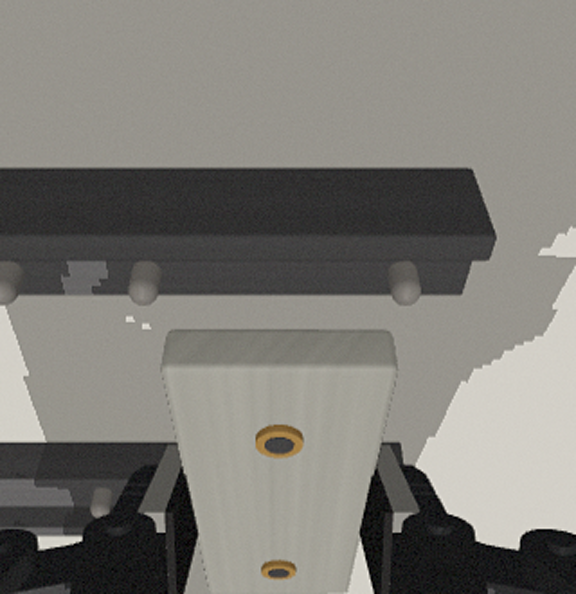

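Run:
```python
from kin import *
f=snap("wrist"); p,r=pose(); h=hd(YJ); C=p+r.apply([0,0,-.0115])
obs=np.array([442,570,366,330])/1.8
def pr(s,a,dz=0):
    u=np.r_[h*np.cos(a),np.sin(a)]; n=np.r_[-h*np.sin(a),np.cos(a)]; c=C+u*s+np.array([0,0,dz])
    return project(f,[c+u*.03+n*.006,c-u*.03+n*.006,c+u*.049+n*.005,c+u*.05-n*.004])[:,1]
print(pr(0,0)*1.8,obs*1.8)
g=least_squares(lambda v:pr(v[0],v[1])-obs,[0,0]); print(g.x,g.fun)
g=least_squares(lambda v:pr(*v)-obs,[0,0,0]); print(g.x,g.fun)
```

```text
[449.1748 577.4143 379.896  335.805 ] [442. 570. 366. 330.]
[0.0031 0.0104] [-0.2155  0.9236  2.4742 -2.5765]
[-0.0027 -0.0212 -0.0035] [-1.7326  0.5659  1.9708 -0.8375]
```

servo_tool(moves=[[0,0.001,-0.0009,0.005,0,0,0],[0,0.0045,-0.0009,0.0095,0,0,0],[0,0.008,-0.0009,0.014,0,0,0],[0,0.011,-0.0009,0.0184,0,0,0],[0,0.011,-0.0009,0.0184,0,0,0],[0,0.011,-0.0009,0.0184,0,0,0]])

```text
t: 18.75
eef_pos: [0.5293, 0.0466, 0.0124]
ee_rot: [3.14, 0.609, 0.078]
contact_force: [0.5, 0.3, 12.0]
gripper_width: 0.0386
gripper_force: 62.4
```

servo_tool(moves=[[0.62,0,0,0,0,0,0],[0.62,0,0,0,0,0,0],[0.62,0,0,0,0,0,0],[0.62,0,0,0,0,0,0],[0.62,0,0,0,0,0,0]])

```text
t: 19.25
eef_pos: [0.5292, 0.0466, 0.011]
ee_rot: [3.14, 0.609, 0.078]
contact_force: [0.1, 0.1, -0.4]
gripper_width: 0.0532
gripper_force: 0.0
```

servo_tool(moves=[[0.62,-0.0287,0,-0.041,0,0,0],[0.62,-0.0574,0,-0.102,0,0,0],[0.62,-0.0574,0,-0.102,0,0,0],[0.62,-0.0574,0,-0.102,0,0,0],[0.62,-0.0574,0,-0.102,0,0,0],[0.62,-0.0574,0,-0.102,0,0,0]])

```text
t: 19.85
eef_pos: [0.5398, 0.0477, 0.1263]
ee_rot: [3.14, 0.612, 0.078]
contact_force: [-0.6, -0.5, -0.3]
gripper_width: 0.0528
gripper_force: 0.0
```

Run:
```python
from kin import *
print(bot.sense()["eef_pos"])
f=snap("wrist","pl2"); rects(f,"plate1",.025)
cv2.imwrite("pics/pl2c.png",f["image"][:330,100:540])
stage1(np.array([.4510,-.2825]),.039,35)
```

```text
[0.5398 0.0477 0.1263]
plate1 p0.80 c [ 442.  -237.6] s [62.1 23.1] yaw 0.699 bgr [109. 121. 124.] px [628. 234.]
plate1 p0.78 c [538.   46.7] s [103.9  40.1] yaw 0.083 bgr [115. 124. 126.] px [315. 111.]
appr [-0.0482, 0.1602, 0.0676, 0.0336, 35.0141, 1.2243] n4.1 jrows4.6 
appr [-0.0751, 0.1616, 0.0286, 0.0336, 35.0141, 1.2243] n4.1 jrows7.4 
pick [0.0, -0.0, 0.08, -0.0, 0.0, 0.0] n1.6 jrows1.2 
lift [0.0688, 0.0, -0.0983, 0.0, 0.0, 0.0] n2.4 jrows2.6 
over [0.0582, -0.0575, 0.0441, -1.16, -44.8196, -6.5785] n5.3 jrows5.2 
over [0.0776, -0.0496, -0.0131, -1.16, -44.8196, -6.5785] n5.3 jrows4.7 
in [0.0532, -0.0, 0.0373, 0.0, 0.0, 0.0] n1.3 jrows0.5 
back [-0.0737, 0.0, -0.0716, 0.0, 0.0, 0.0] n2.1 jrows1.0 
end q [-0.27  1.04  0.52 -0.63  2.37  0.77]
```

View pics/pl2c.png

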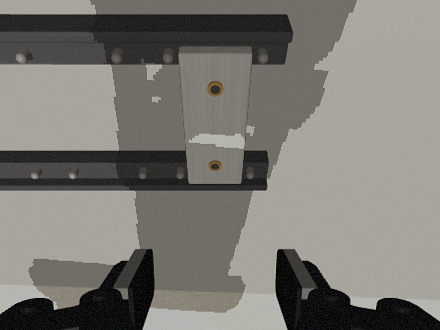

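servo_tool(moves=[[1,-0.0482,0.1602,0.0676,0,35,1.22],[1,-0.0482,0.1602,0.0676,0,35,1.22],[1,-0.0482,0.1602,0.0676,0,35,1.22],[1,-0.0482,0.1602,0.0676,0,35,1.22],[1,-0.0482,0.1602,0.0676,0,35,1.22],[1,-0.0482,0.1602,0.0676,0,35,1.22],[1,-0.0482,0.1602,0.0676,0,35,1.22]])

```text
t: 20.65
eef_pos: [0.4758, -0.1179, 0.0999]
ee_rot: [3.134, -0.001, 0.06]
contact_force: [0.0, 0.2, 0.6]
gripper_width: 0.0853
gripper_force: 0.0
```

servo_tool(moves=[[1,-0.0751,0.1616,0.0286,0,35,1.22],[1,-0.0751,0.1616,0.0286,0,35,1.22],[1,-0.0751,0.1616,0.0286,0,35,1.22],[1,-0.0751,0.1616,0.0286,0,35,1.22],[1,-0.0751,0.1616,0.0286,0,35,1.22],[1,-0.0751,0.1616,0.0286,0,35,1.22],[1,-0.0751,0.1616,0.0286,0,35,1.22],[1,-0.0751,0.1616,0.0286,0,35,1.22]])

```text
t: 21.45
eef_pos: [0.4102, -0.2847, 0.0718]
ee_rot: [-3.141, -0.613, 0.039]
contact_force: [1.0, 0.7, -0.0]
gripper_width: 0.0853
gripper_force: 0.0
```

Run:
```python
from kin import *
print(bot.sense()["eef_pos"],bot.sense()["ee_rot"])
f=snap("wrist"); rects(f,"plate1",.010)
stage1(np.array([.4510,-.2825]),.039,35)
```

```text
[ 0.4102 -0.2847  0.0718] [-3.1411 -0.613   0.039 ]
plate1 p0.98 c [ 630.5 -429.5] s [90.3 50.4] yaw 0.702 bgr [ 30.  70. 114.] px [502.  24.]
plate1 p0.95 c [ 573.6 -311.8] s [104.6  42.4] yaw 0.280 bgr [112. 123. 127.] px [359.  75.]
plate1 p0.95 c [ 520.1 -487.9] s [42.2 75.6] yaw -1.289 bgr [ 33.  76. 121.] px [601. 139.]
plate1 p0.92 c [ 450.3 -284.6] s [99.5 40.1] yaw 0.039 bgr [122. 132. 135.] px [316. 229.]
appr [-0.0018, 0.0003, -0.0003, -0.0598, -0.0742, 0.1255] n0.0 jrows0.0 
pick [0.0, -0.0, 0.08, 0.0, 0.0, 0.0] n1.6 jrows1.2 
lift [0.0688, 0.0, -0.0983, 0.0, 0.0, 0.0] n2.4 jrows2.6 
over [0.0582, -0.0575, 0.0441, -1.16, -44.8196, -6.5785] n5.3 jrows5.2 
over [0.0776, -0.0496, -0.0131, -1.16, -44.8196, -6.5785] n5.3 jrows4.7 
in [0.0532, -0.0, 0.0373, 0.0, 0.0, 0.0] n1.3 jrows0.5 
back [-0.0737, 0.0, -0.0716, 0.0, 0.0, 0.0] n2.1 jrows1.0 
end q [-0.27  1.04  0.52 -0.63  2.37  0.77]
```

servo_tool(moves=[[1,-0.002,0.001,0.05,0,0,0],[1,-0.002,0.001,0.07,0,0,0],[1,-0.002,0.001,0.0795,0,0,0],[1,-0.002,0.001,0.0795,0,0,0],[1,-0.002,0.001,0.0795,0,0,0]])

```text
t: 22.05
eef_pos: [0.4543, -0.2832, 0.0071]
ee_rot: [3.139, -0.613, 0.042]
contact_force: [0.1, -0.4, 1.0]
gripper_width: 0.0858
gripper_force: 0.0
```

servo_tool(moves=[[0,0,0,0,0,0,0],[0,0,0,0,0,0,0],[0,0,0,0,0,0,0],[0,0,0,0,0,0,0],[0,0,0,0,0,0,0],[0,0,0,0,0,0,0],[0,0,0,0,0,0,0]])

```text
t: 22.75
eef_pos: [0.4537, -0.2839, 0.0072]
ee_rot: [3.139, -0.614, 0.04]
contact_force: [-7.1, 0.4, 10.1]
gripper_width: 0.0374
gripper_force: 58.6
```

servo_tool(moves=[[0,0.0115,0,-0.0164,0,0,0],[0,0.03,0,-0.045,0,0,0],[0,0.0688,0,-0.0983,0,0,0],[0,0.0688,0,-0.0983,0,0,0],[0,0.0688,0,-0.0983,0,0,0],[0,0.0688,0,-0.0983,0,0,0]])

```text
t: 23.35
eef_pos: [0.4533, -0.2831, 0.1258]
ee_rot: [3.14, -0.612, 0.04]
contact_force: [0.1, 0.3, -2.3]
gripper_width: 0.0373
gripper_force: 60.3
```

```bash
cat >> kin.py <<'E'
def held(f,yaw,T,Rt,c):
    "plate centre in tool frame from pick pose T,Rt and plate c; prints where the far head should show, and what yellow blob is seen"
    ct=Rt.inv().apply(np.r_[c,.005]-T); Rp=Rt.inv()*R.from_euler('z',yaw); p,r=pose()
    e=project(f,[p+r.apply(ct+Rp.apply([.03,0,.0066]))])[0]
    hsv=cv2.cvtColor(f["image"],cv2.COLOR_BGR2HSV); m=cv2.inRange(hsv,(15,110,80),(35,255,255))
    n,_,st,cc=cv2.connectedComponentsWithStats(m); i=[j for j in range(1,n) if st[j,4]>200]
    print("ct",ct,"expect",e.round(0),"blobs",[(cc[j].round(0).tolist(),int(st[j,4])) for j in i]); return ct
E
python3 - <<'E'
from kin import *
s=bot.sense(); print(s["eef_pos"],s["ee_rot"],s["gripper_width"],s["gripper_force"])
f=snap("wrist","held2"); T=pose()[0]-[0,0,.1195]
ct=held(f,.039,T,pose()[1],np.array([.4503,-.2846]))
stand(ct,35)
E
```

```text
[ 0.4533 -0.2831  0.1258] [ 3.1404 -0.6125  0.0399] 0.03727922605146783 60.343017875711666
ct [-0.0028  0.0016 -0.0012] expect [316. 205.] blobs [([479.0, 98.0], 3257), ([343.0, 122.0], 368), ([365.0, 181.0], 364), ([586.0, 215.0], 4338), ([314.0, 206.0], 1562), ([314.0, 341.0], 1946)]
over [0.0592, -0.0585, 0.0438, -1.1702, -44.8461, -6.5729] n5.3 jrows5.2 
over [0.0781, -0.0505, -0.0141, -1.1702, -44.8461, -6.5729] n5.3 jrows4.8 
in [0.0532, -0.0, 0.0373, -0.0, -0.0, -0.0] n1.3 jrows0.5 
back [-0.0737, 0.0, -0.0716, 0.0, 0.0, 0.0] n2.1 jrows1.0 
end q [-0.27  1.04  0.52 -0.62  2.37  0.78]
```

servo_tool(moves=[[0,0.0592,-0.0575,0.0438,-1.17,-44.85,-6.57],[0,0.0592,-0.0575,0.0438,-1.17,-44.85,-6.57],[0,0.0592,-0.0575,0.0438,-1.17,-44.85,-6.57],[0,0.0592,-0.0575,0.0438,-1.17,-44.85,-6.57],[0,0.0592,-0.0575,0.0438,-1.17,-44.85,-6.57],[0,0.0592,-0.0575,0.0438,-1.17,-44.85,-6.57],[0,0.0592,-0.0575,0.0438,-1.17,-44.85,-6.57]])

```text
t: 24.1
eef_pos: [0.5259, -0.222, 0.1221]
ee_rot: [3.098, 0.18, 0.139]
contact_force: [0.5, -0.1, -1.5]
gripper_width: 0.037
gripper_force: 60.4
```

servo_tool(moves=[[0,0.0781,-0.05,-0.0141,-1.17,-44.85,-6.57],[0,0.0781,-0.05,-0.0141,-1.17,-44.85,-6.57],[0,0.0781,-0.05,-0.0141,-1.17,-44.85,-6.57],[0,0.0781,-0.05,-0.0141,-1.17,-44.85,-6.57],[0,0.0781,-0.05,-0.0141,-1.17,-44.85,-6.57],[0,0.0781,-0.05,-0.0141,-1.17,-44.85,-6.57],[0,0.0781,-0.05,-0.0141,-1.17,-44.85,-6.57],[0,0.0781,-0.05,-0.0141,-1.17,-44.85,-6.57]])

```text
t: 24.9
eef_pos: [0.5962, -0.1623, 0.1212]
ee_rot: [3.141, 0.96, 0.249]
contact_force: [-0.6, -1.0, -1.0]
gripper_width: 0.037
gripper_force: 60.8
```

Run:
```python
from kin import *
s=bot.sense(); print(s["eef_pos"],s["ee_rot"],s["gripper_width"],s["gripper_force"])
ct=np.array([-.0028,0,-.0012]); f=snap("wrist"); held(f,0,np.zeros(3),R.identity(),np.zeros(2))
stand(ct,35)
```

```text
[ 0.5962 -0.1623  0.1212] [3.1414 0.9595 0.249 ] 0.03699762529157465 60.84384090099775
ct [0.    0.    0.005] expect [313. 196.] blobs [([538.0, 95.0], 602), ([495.0, 144.0], 295), ([314.0, 205.0], 1578), ([530.0, 303.0], 2299), ([314.0, 341.0], 1958)]
over [0.0006, -0.0006, 0.0004, 0.0311, -0.0938, -0.0645] n0.0 jrows0.0 
in [0.0532, -0.0, 0.0373, 0.0, 0.0, 0.0] n1.3 jrows0.5 
back [-0.0737, 0.0, -0.0716, 0.0, 0.0, 0.0] n2.1 jrows1.0 
end q [-0.27  1.04  0.52 -0.63  2.37  0.77]
```

servo_tool(moves=[[0,0.02,-0.0006,0.014,0,0,0],[0,0.033,-0.0006,0.023,0,0,0],[0,0.043,-0.0006,0.03,0,0,0],[0,0.0495,-0.0006,0.034,0,0,0],[0,0.0538,-0.0006,0.0377,0,0,0],[0,0.0546,-0.0006,0.0382,0,0,0],[0,0.0546,-0.0006,0.0382,0,0,0]])

```text
t: 25.65
eef_pos: [0.5964, -0.1619, 0.0564]
ee_rot: [3.137, 0.959, 0.245]
contact_force: [-0.1, -0.1, -1.6]
gripper_width: 0.0372
gripper_force: 60.8
```

servo_tool(moves=[[0,0.0008,0,0.0006,0,0,0],[0,0.0014,0,0.001,0,0,0],[0,0.0014,0,0.001,0,0,0]])

```text
t: 25.95
eef_pos: [0.5964, -0.1619, 0.0555]
ee_rot: [3.136, 0.959, 0.244]
contact_force: [0.5, -0.7, 5.9]
gripper_width: 0.0374
gripper_force: 61.1
```

servo_tool(moves=[[0.7,0,0,0,0,0,0],[0.7,0,0,0,0,0,0],[0.7,0,0,0,0,0,0],[0.7,0,0,0,0,0,0],[0.7,0,0,0,0,0,0],[0.7,0,0,0,0,0,0]])

```text
t: 26.55
eef_pos: [0.5963, -0.1618, 0.0543]
ee_rot: [3.138, 0.959, 0.246]
contact_force: [-0.2, 0.1, 0.0]
gripper_width: 0.0598
gripper_force: 0.0
```

servo_tool(moves=[[0.7,-0.0164,0,-0.0315,0,0,0],[0.7,-0.0742,0,-0.071,0,0,0],[0.7,-0.0742,0,-0.071,0,0,0],[0.7,-0.0742,0,-0.071,0,0,0],[0.7,-0.0742,0,-0.071,0,0,0]])

```text
t: 27.05
eef_pos: [0.6112, -0.1578, 0.1554]
ee_rot: [3.139, 0.96, 0.247]
contact_force: [0.6, 0.3, -0.1]
gripper_width: 0.0597
gripper_force: 0.0
```

```bash
cat >> kin.py <<'E'
def standing(f):
    h=hd(YB)
    for a in(-5,0,5):
        a_=np.radians(a); b=np.r_[B,.008]; u=np.r_[h*np.sin(a_),np.cos(a_)]; n=np.r_[h*np.cos(a_),-np.sin(a_)]
        print("lean",a,project(f,[b+u*.08+n*.0066]).round(0).tolist())
E
python3 - <<'E'
from kin import *
s=bot.sense(); print(s["eef_pos"],s["ee_rot"])
f=snap("wrist","st3"); standing(f); held(f,0,np.zeros(3),R.identity(),np.zeros(2))
stage2(2)
E
```

```text
[ 0.6112 -0.1578  0.1554] [3.1386 0.9596 0.2466]
lean -5 [[313.0, 150.0]]
lean 0 [[313.0, 143.0]]
lean 5 [[313.0, 135.0]]
ct [0.    0.    0.005] expect [313. 192.] blobs [([515.0, 68.0], 528), ([479.0, 118.0], 279), ([315.0, 145.0], 1085), ([524.0, 285.0], 1759)]
turn [-0.0139, 0.0001, 0.039, 0.0263, 55.0363, 0.0006] n6.4 jrows5.6 
turn [-0.04, 0.0002, 0.0109, 0.0263, 55.0363, 0.0006] n6.4 jrows7.9 
appr [-0.0246, -0.0, 0.0172, 0.0, 0.0, 0.0] n0.6 jrows0.7 
grip [0.0, 0.0, 0.09, 0.0, 0.0, 0.0] n1.8 jrows0.9 
lift [0.0901, 0.0, -0.0631, 0.0, 0.0, 0.0] n2.2 jrows2.3 
over [-0.0227, -0.1484, 0.0107, -0.9402, -44.8815, 5.3323] n5.3 jrows7.8 
over [-0.0217, -0.1465, 0.0265, -0.9402, -44.8815, 5.3323] n5.3 jrows4.5 
down [0.0488, -0.0, 0.0696, 0.0, 0.0, 0.0] n1.7 jrows0.9 
seat [0.0086, -0.0, 0.0123, 0.0, 0.0, 0.0] n0.3 jrows0.1 
up [-0.0574, 0.0, -0.1019, 0.0, 0.0, 0.0] n2.3 jrows1.3 
end q [ 0.03  0.76  1.05 -0.03  1.95  1.52]
```

Standing upright. Same turn to the near side as before.

servo_tool(moves=[[0.8,-0.0139,0,0.039,0,55.04,0],[0.8,-0.0139,0,0.039,0,55.04,0],[0.8,-0.0139,0,0.039,0,55.04,0],[0.8,-0.0139,0,0.039,0,55.04,0],[0.8,-0.0139,0,0.039,0,55.04,0],[0.8,-0.0139,0,0.039,0,55.04,0],[0.8,-0.0139,0,0.039,0,55.04,0],[0.8,-0.0139,0,0.039,0,55.04,0]])

```text
t: 27.9
eef_pos: [0.5707, -0.1678, 0.1442]
ee_rot: [3.141, -0.001, 0.247]
contact_force: [0.2, 0.7, -0.2]
gripper_width: 0.0682
gripper_force: 0.0
```

servo_tool(moves=[[0.8,-0.04,0,0.011,0,55.04,0],[0.8,-0.04,0,0.011,0,55.04,0],[0.8,-0.04,0,0.011,0,55.04,0],[0.8,-0.04,0,0.011,0,55.04,0],[0.8,-0.04,0,0.011,0,55.04,0],[0.8,-0.04,0,0.011,0,55.04,0],[0.8,-0.04,0,0.011,0,55.04,0],[0.8,-0.04,0,0.011,0,55.04,0]])

```text
t: 28.7
eef_pos: [0.5339, -0.1773, 0.1325]
ee_rot: [-3.139, -0.965, 0.248]
contact_force: [0.2, 0.5, 0.6]
gripper_width: 0.0682
gripper_force: 0.0
```

servo_tool(moves=[[0.8,0,0,0,0,0,0],[0.8,-0.0246,0,0.0172,0,0,0],[0.8,-0.0246,0,0.0172,0,0,0],[0.8,-0.0246,0,0.0172,0,0,0]])

```text
t: 29.1
eef_pos: [0.5344, -0.177, 0.1038]
ee_rot: [3.142, -0.961, 0.251]
contact_force: [0.0, 0.0, 0.7]
gripper_width: 0.0682
gripper_force: 0.0
```

servo_tool(moves=[[0.8,-0.0017,0,0.045,0,0,0],[0.8,-0.0017,0,0.075,0,0,0],[0.8,-0.0017,0,0.09,0,0,0],[0.8,-0.0017,0,0.09,0,0,0],[0.8,-0.0017,0,0.09,0,0,0]])

```text
t: 29.6
eef_pos: [0.6043, -0.1596, 0.0519]
ee_rot: [3.137, -0.963, 0.253]
contact_force: [0.1, -0.2, -0.1]
gripper_width: 0.0682
gripper_force: 0.0
```

servo_tool(moves=[[0,0,0,0,0,0,0],[0,0,0,0,0,0,0],[0,0,0,0,0,0,0],[0,0,0,0,0,0,0],[0,0,0,0,0,0,0],[0,0,0,0,0,0,0]])

```text
t: 30.2
eef_pos: [0.6045, -0.1602, 0.0519]
ee_rot: [3.137, -0.964, 0.252]
contact_force: [-3.7, 0.0, 7.6]
gripper_width: 0.0385
gripper_force: 60.7
```

servo_tool(moves=[[0,0.03,0,-0.021,0,0,0],[0,0.06,0,-0.042,0,0,0],[0,0.09,0,-0.063,0,0,0],[0,0.09,0,-0.063,0,0,0],[0,0.09,0,-0.063,0,0,0],[0,0.09,0,-0.063,0,0,0]])

```text
t: 30.8
eef_pos: [0.6037, -0.1593, 0.1594]
ee_rot: [3.141, -0.96, 0.249]
contact_force: [-0.2, -0.1, -1.9]
gripper_width: 0.0382
gripper_force: 61.2
```

Run:
```python
from kin import *
s=bot.sense(); print(s["eef_pos"],s["ee_rot"],s["gripper_width"],s["gripper_force"])
place(2,[0,0,-.0115],-35,dj=(-.0005,.0005))
```

```text
[ 0.6037 -0.1593  0.1594] [ 3.141  -0.9604  0.2492] 0.038212257361312216 61.18202447891235
over [-0.0215, -0.1484, 0.0105, -0.9304, -44.8968, 5.3274] n5.3 jrows7.9 
over [-0.021, -0.1466, 0.0256, -0.9304, -44.8968, 5.3274] n5.3 jrows4.5 
down [0.0488, 0.0, 0.0696, 0.0, 0.0, -0.0] n1.7 jrows0.9 
seat [0.0086, -0.0, 0.0123, 0.0, 0.0, 0.0] n0.3 jrows0.1 
up [-0.0574, 0.0, -0.1019, 0.0, 0.0, 0.0] n2.3 jrows1.3 
end q [ 0.03  0.76  1.05 -0.03  1.95  1.52]
```

servo_tool(moves=[[0,-0.0215,-0.1484,0.0105,-0.93,-44.9,5.33],[0,-0.0215,-0.1484,0.0105,-0.93,-44.9,5.33],[0,-0.0215,-0.1484,0.0105,-0.93,-44.9,5.33],[0,-0.0215,-0.1484,0.0105,-0.93,-44.9,5.33],[0,-0.0215,-0.1484,0.0105,-0.93,-44.9,5.33],[0,-0.0215,-0.1484,0.0105,-0.93,-44.9,5.33],[0,-0.0215,-0.1484,0.0105,-0.93,-44.9,5.33],[0,-0.0215,-0.1484,0.0105,-0.93,-44.9,5.33]])

```text
t: 31.6
eef_pos: [0.5656, -0.0159, 0.1359]
ee_rot: [-3.108, -0.174, 0.16]
contact_force: [-0.0, 0.1, -1.5]
gripper_width: 0.0383
gripper_force: 61.1
```

servo_tool(moves=[[0,-0.021,-0.1466,0.0256,-0.93,-44.9,5.33],[0,-0.021,-0.1466,0.0256,-0.93,-44.9,5.33],[0,-0.021,-0.1466,0.0256,-0.93,-44.9,5.33],[0,-0.021,-0.1466,0.0256,-0.93,-44.9,5.33],[0,-0.021,-0.1466,0.0256,-0.93,-44.9,5.33],[0,-0.021,-0.1466,0.0256,-0.93,-44.9,5.33],[0,-0.021,-0.1466,0.0256,-0.93,-44.9,5.33],[0,-0.021,-0.1466,0.0256,-0.93,-44.9,5.33]])

```text
t: 32.4
eef_pos: [0.5236, 0.1261, 0.1117]
ee_rot: [-3.139, 0.609, 0.081]
contact_force: [1.3, -1.1, -1.8]
gripper_width: 0.0386
gripper_force: 61.2
```

servo_tool(moves=[[0,0.02,0,0.028,0,0,0],[0,0.035,0,0.05,0,0,0],[0,0.0459,0,0.0655,0,0,0],[0,0.0459,0,0.0655,0,0,0],[0,0.0459,0,0.0655,0,0,0]])

```text
t: 32.9
eef_pos: [0.5243, 0.1261, 0.0337]
ee_rot: [3.141, 0.608, 0.079]
contact_force: [0.9, -0.5, -0.9]
gripper_width: 0.0388
gripper_force: 61.2
```

Run:
```python
from kin import *
s=bot.sense(); print(s["eef_pos"],s["ee_rot"],s["gripper_width"],s["gripper_force"])
chain([("seat",np.r_[.5306-.0076,.1267,.0124],down(YJ,-35))])
f=snap("wrist","pl3"); cv2.imwrite("pics/pl3c.png",f["image"][:330,160:480])
```

```text
[0.5243 0.1261 0.0337] [3.1413 0.6077 0.0787] 0.03876090419947594 61.17514729499817
seat [0.0111, -0.0007, 0.0182, 0.0155, -0.1798, -0.0027] n0.4 jrows0.2 
end q [ 0.03  0.87  1.18 -0.03  1.7   1.53]
```

View pics/pl3c.png

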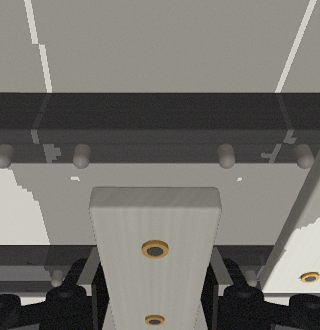

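Held plate (tails up, centre col ~155) sits between the pins at (82,156) and (226,156), same as for nest 1. Seat it, release, rise.

servo_tool(moves=[[0,0.001,-0.0007,0.005,0,0,0],[0,0.0045,-0.0007,0.0095,0,0,0],[0,0.008,-0.0007,0.014,0,0,0],[0,0.0111,-0.0007,0.0182,0,0,0],[0,0.0111,-0.0007,0.0182,0,0,0],[0,0.0111,-0.0007,0.0182,0,0,0]])

```text
t: 33.55
eef_pos: [0.5229, 0.1267, 0.0113]
ee_rot: [3.14, 0.609, 0.078]
contact_force: [-0.1, 0.6, -0.5]
gripper_width: 0.0386
gripper_force: 61.2
```

servo_tool(moves=[[0.62,0,0,0,0,0,0],[0.62,0,0,0,0,0,0],[0.62,0,0,0,0,0,0],[0.62,0,0,0,0,0,0],[0.62,0,0,0,0,0,0]])

```text
t: 34.05
eef_pos: [0.523, 0.1267, 0.0116]
ee_rot: [3.14, 0.609, 0.078]
contact_force: [0.2, -0.1, 0.6]
gripper_width: 0.0527
gripper_force: 0.0
```

servo_tool(moves=[[0.62,-0.0287,0,-0.041,0,0,0],[0.62,-0.0574,0,-0.102,0,0,0],[0.62,-0.0574,0,-0.102,0,0,0],[0.62,-0.0574,0,-0.102,0,0,0],[0.62,-0.0574,0,-0.102,0,0,0],[0.62,-0.0574,0,-0.102,0,0,0]])

```text
t: 34.65
eef_pos: [0.5335, 0.1277, 0.1267]
ee_rot: [3.14, 0.612, 0.078]
contact_force: [-0.4, -0.1, -0.3]
gripper_width: 0.053
gripper_force: 0.0
```

Run:
```python
from kin import *
print(bot.sense()["eef_pos"])
f=snap("wrist","pl4"); rects(f,"plate1",.025)
c=np.array([.575,-.310]); st=chain([("via",[.45,-.20,.15],down(.28,20))])
stage1(c,.28,35,*st)
```

```text
[0.5335 0.1277 0.1267]
plate1 p0.97 c [537.7  48.4] s [104.   42.2] yaw 0.079 bgr [152. 162. 164.] px [443. 111.]
plate1 p0.84 c [531.4 127. ] s [104.1  40.3] yaw 0.076 bgr [118. 127. 130.] px [315. 111.]
via [-0.1025, 0.3201, 0.0442, -1.4906, 54.8644, -11.8837] n6.8 jrows6.6 
end q [-0.83  0.28  1.77  0.38  0.96  0.26]
appr [0.0181, 0.1403, 0.0901, 0.0, 15.0, 0.0] n3.4 jrows2.3 
pick [0.0, 0.0, 0.08, 0.0, 0.0, 0.0] n1.6 jrows0.7 
lift [0.0688, 0.0, -0.0983, 0.0, 0.0, 0.0] n2.4 jrows1.3 
over [0.022, -0.0683, 0.0188, 0.1713, -44.9961, 0.9714] n5.2 jrows4.3 
over [0.0279, -0.0687, -0.0017, 0.1713, -44.9961, 0.9714] n5.2 jrows4.1 
in [0.0532, -0.0, 0.0373, 0.0, 0.0, 0.0] n1.3 jrows0.5 
back [-0.0737, 0.0, -0.0716, 0.0, 0.0, 0.0] n2.1 jrows1.0 
end q [-0.27  1.04  0.52 -0.63  2.37  0.77]
```

servo_tool(moves=[[1,-0.1025,0.32,0.0442,-1.49,54.86,-11.88],[1,-0.1025,0.32,0.0442,-1.49,54.86,-11.88],[1,-0.1025,0.32,0.0442,-1.49,54.86,-11.88],[1,-0.1025,0.32,0.0442,-1.49,54.86,-11.88],[1,-0.1025,0.32,0.0442,-1.49,54.86,-11.88],[1,-0.1025,0.32,0.0442,-1.49,54.86,-11.88],[1,-0.1025,0.32,0.0442,-1.49,54.86,-11.88],[1,-0.1025,0.32,0.0442,-1.49,54.86,-11.88]])

```text
t: 35.55
eef_pos: [0.4486, -0.2031, 0.1506]
ee_rot: [3.14, -0.354, 0.276]
contact_force: [-0.1, 0.1, 0.5]
gripper_width: 0.0855
gripper_force: 0.0
```

servo_tool(moves=[[1,0.0181,0.1403,0.09,0,15,0],[1,0.0181,0.1403,0.09,0,15,0],[1,0.0181,0.1403,0.09,0,15,0],[1,0.0181,0.1403,0.09,0,15,0],[1,0.0181,0.1403,0.09,0,15,0],[1,0.0181,0.1403,0.09,0,15,0]])

```text
t: 36.15
eef_pos: [0.5349, -0.3208, 0.072]
ee_rot: [-3.14, -0.613, 0.279]
contact_force: [-0.4, -0.2, -0.6]
gripper_width: 0.0848
gripper_force: 0.0
```

Run:
```python
from kin import *
print(bot.sense()["eef_pos"],bot.sense()["ee_rot"])
f=snap("wrist"); rects(f,"plate1",.010)
stage1(np.array([.575,-.3105]),.28,35)
```

```text
[ 0.5349 -0.3208  0.072 ] [-3.1398 -0.6126  0.2791]
plate1 p0.96 c [ 637.3 -426.5] s [99.6 45.2] yaw 0.708 bgr [ 39.  87. 131.] px [509. 187.]
plate1 p0.94 c [ 576.2 -312.4] s [100.2  40.4] yaw 0.277 bgr [128. 139. 141.] px [319. 226.]
appr [-0.0014, 0.0015, 0.0009, -0.0095, -0.1266, 0.0349] n0.0 jrows0.0 
pick [0.0, 0.0, 0.08, 0.0, 0.0, 0.0] n1.6 jrows0.7 
lift [0.0688, 0.0, -0.0983, 0.0, 0.0, 0.0] n2.4 jrows1.3 
over [0.0221, -0.0685, 0.0188, 0.1713, -44.9961, 0.9714] n5.2 jrows4.3 
over [0.0279, -0.0689, -0.0017, 0.1713, -44.9961, 0.9714] n5.2 jrows4.1 
in [0.0532, -0.0, 0.0373, 0.0, 0.0, -0.0] n1.3 jrows0.5 
back [-0.0737, 0.0, -0.0716, -0.0, -0.0, 0.0] n2.1 jrows1.0 
end q [-0.27  1.04  0.52 -0.63  2.37  0.77]
```

servo_tool(moves=[[1,-0.0008,0.0025,0.05,0,0,0],[1,-0.0008,0.0025,0.07,0,0,0],[1,-0.0008,0.0025,0.081,0,0,0],[1,-0.0008,0.0025,0.081,0,0,0],[1,-0.0008,0.0025,0.081,0,0,0]])

```text
t: 36.75
eef_pos: [0.5801, -0.3114, 0.0072]
ee_rot: [3.139, -0.614, 0.281]
contact_force: [0.5, -0.1, 0.5]
gripper_width: 0.0853
gripper_force: 0.0
```

servo_tool(moves=[[0,0,0,0,0,0,0],[0,0,0,0,0,0,0],[0,0,0,0,0,0,0],[0,0,0,0,0,0,0],[0,0,0,0,0,0,0],[0,0,0,0,0,0,0],[0,0,0,0,0,0,0]])

```text
t: 37.45
eef_pos: [0.5801, -0.3117, 0.007]
ee_rot: [3.14, -0.614, 0.281]
contact_force: [-3.0, 0.1, 5.9]
gripper_width: 0.0371
gripper_force: 59.1
```

servo_tool(moves=[[0,0.0115,0,-0.0164,0,0,0],[0,0.03,0,-0.045,0,0,0],[0,0.0688,0,-0.0983,0,0,0],[0,0.0688,0,-0.0983,0,0,0],[0,0.0688,0,-0.0983,0,0,0],[0,0.0688,0,-0.0983,0,0,0]])

```text
t: 38.05
eef_pos: [0.5793, -0.3109, 0.125]
ee_rot: [-3.141, -0.612, 0.28]
contact_force: [0.3, -0.1, -1.4]
gripper_width: 0.0374
gripper_force: 60.3
```

Run:
```python
from kin import *
s=bot.sense(); print(s["eef_pos"],s["ee_rot"],s["gripper_width"],s["gripper_force"])
f=snap("wrist","held3"); T=pose()[0]-[0,0,.1195]
ct=held(f,.278,T,pose()[1],np.array([.576,-.3117])); ct[1]=0
stand(ct,35)
```

```text
[ 0.5793 -0.3109  0.125 ] [-3.1409 -0.6124  0.2796] 0.0373513635420074 60.29687762260437
ct [-0.0026  0.0001 -0.0021] expect [313. 205.] blobs [([98.0, 21.0], 967), ([314.0, 206.0], 1567), ([482.0, 260.0], 5573), ([315.0, 342.0], 1904)]
over [0.0222, -0.0692, 0.0176, 0.1099, -45.0245, 0.9833] n5.2 jrows4.3 
over [0.0271, -0.0696, -0.0026, 0.1099, -45.0245, 0.9833] n5.2 jrows4.1 
in [0.0532, -0.0, 0.0373, -0.0, 0.0, 0.0] n1.3 jrows0.5 
back [-0.0737, 0.0, -0.0716, 0.0, 0.0, 0.0] n2.1 jrows1.0 
end q [-0.27  1.04  0.52 -0.63  2.37  0.77]
```

servo_tool(moves=[[0,0.0222,-0.0692,0.0176,0.11,-45.02,0.98],[0,0.0222,-0.0692,0.0176,0.11,-45.02,0.98],[0,0.0222,-0.0692,0.0176,0.11,-45.02,0.98],[0,0.0222,-0.0692,0.0176,0.11,-45.02,0.98],[0,0.0222,-0.0692,0.0176,0.11,-45.02,0.98],[0,0.0222,-0.0692,0.0176,0.11,-45.02,0.98],[0,0.0222,-0.0692,0.0176,0.11,-45.02,0.98]])

```text
t: 38.8
eef_pos: [0.5884, -0.2358, 0.1214]
ee_rot: [-3.133, 0.175, 0.268]
contact_force: [0.8, -0.1, -1.3]
gripper_width: 0.0372
gripper_force: 60.5
```

servo_tool(moves=[[0,0.0271,-0.0696,-0.0026,0.11,-45.02,0.98],[0,0.0271,-0.0696,-0.0026,0.11,-45.02,0.98],[0,0.0271,-0.0696,-0.0026,0.11,-45.02,0.98],[0,0.0271,-0.0696,-0.0026,0.11,-45.02,0.98],[0,0.0271,-0.0696,-0.0026,0.11,-45.02,0.98],[0,0.0271,-0.0696,-0.0026,0.11,-45.02,0.98],[0,0.0271,-0.0696,-0.0026,0.11,-45.02,0.98],[0,0.0271,-0.0696,-0.0026,0.11,-45.02,0.98]])

```text
t: 39.6
eef_pos: [0.5956, -0.1632, 0.122]
ee_rot: [3.14, 0.957, 0.247]
contact_force: [-0.9, -0.5, -1.0]
gripper_width: 0.0373
gripper_force: 60.7
```

Run:
```python
from kin import *
s=bot.sense(); print(s["eef_pos"],s["ee_rot"],s["gripper_width"],s["gripper_force"])
ct=np.array([-.0026,0,-.0021]); f=snap("wrist"); held(f,0,np.zeros(3),R.identity(),np.zeros(2))
stand(ct,35,clr=.0585)
```

```text
[ 0.5956 -0.1632  0.122 ] [3.1398 0.9569 0.2475] 0.03730831454319533 60.71190118789673
ct [0.    0.    0.005] expect [313. 195.] blobs [([314.0, 206.0], 1589), ([531.0, 303.0], 2268), ([315.0, 341.0], 1919)]
over [0.0022, -0.0013, 0.0016, 0.0504, -0.2175, -0.0999] n0.1 jrows0.0 
in [0.0532, -0.0, 0.0373, 0.0, 0.0, 0.0] n1.3 jrows0.5 
back [-0.0737, 0.0, -0.0716, 0.0, 0.0, 0.0] n2.1 jrows1.0 
end q [-0.27  1.04  0.52 -0.62  2.37  0.78]
```

servo_tool(moves=[[0,0.02,-0.001,0.014,0,0,0],[0,0.033,-0.001,0.023,0,0,0],[0,0.043,-0.001,0.03,0,0,0],[0,0.0495,-0.001,0.034,0,0,0],[0,0.0545,-0.001,0.038,0,0,0],[0,0.0554,-0.001,0.0389,0,0,0],[0,0.0554,-0.001,0.0389,0,0,0]])

```text
t: 40.35
eef_pos: [0.5959, -0.1619, 0.0552]
ee_rot: [3.137, 0.957, 0.245]
contact_force: [0.3, -0.3, -0.6]
gripper_width: 0.0371
gripper_force: 60.7
```

servo_tool(moves=[[0,0,0,0,0,0,0],[0,0.0006,0,0.0005,0,0,0]])

```text
t: 40.55
eef_pos: [0.5958, -0.1619, 0.055]
ee_rot: [3.136, 0.958, 0.244]
contact_force: [0.9, 0.4, 5.6]
gripper_width: 0.0373
gripper_force: 61.1
```

On the floor (5.6 N). Release, back off.

servo_tool(moves=[[0.7,0,0,0,0,0,0],[0.7,0,0,0,0,0,0],[0.7,0,0,0,0,0,0],[0.7,0,0,0,0,0,0],[0.7,0,0,0,0,0,0],[0.7,0,0,0,0,0,0]])

```text
t: 41.15
eef_pos: [0.5957, -0.1619, 0.0541]
ee_rot: [3.137, 0.958, 0.245]
contact_force: [0.3, -0.6, -0.3]
gripper_width: 0.0598
gripper_force: 0.0
```

servo_tool(moves=[[0.7,-0.0164,0,-0.0315,0,0,0],[0.7,-0.0742,0,-0.071,0,0,0],[0.7,-0.0742,0,-0.071,0,0,0],[0.7,-0.0742,0,-0.071,0,0,0],[0.7,-0.0742,0,-0.071,0,0,0]])

```text
t: 41.65
eef_pos: [0.6104, -0.1579, 0.1551]
ee_rot: [3.138, 0.959, 0.246]
contact_force: [-0.8, 0.5, -0.5]
gripper_width: 0.0597
gripper_force: 0.0
```

Run:
```python
from kin import *
s=bot.sense(); print(s["eef_pos"],s["ee_rot"])
f=snap("wrist","st4"); standing(f); held(f,0,np.zeros(3),R.identity(),np.zeros(2))
stage2(3)
```

```text
[ 0.6104 -0.1579  0.1551] [3.138  0.9588 0.2462]
lean -5 [[314.0, 150.0]]
lean 0 [[314.0, 143.0]]
lean 5 [[314.0, 135.0]]
ct [0.    0.    0.005] expect [313. 192.] blobs [([315.0, 146.0], 1088), ([524.0, 286.0], 1760)]
turn [-0.0139, 0.0002, 0.0386, 0.0367, 55.014, 0.0038] n6.4 jrows5.6 
turn [-0.0396, 0.0002, 0.0108, 0.0367, 55.014, 0.0038] n6.4 jrows7.9 
appr [-0.0246, -0.0, 0.0172, 0.0, -0.0, 0.0] n0.6 jrows0.7 
grip [0.0, 0.0, 0.09, 0.0, 0.0, 0.0] n1.8 jrows0.9 
lift [0.0901, 0.0, -0.0631, 0.0, 0.0, 0.0] n2.2 jrows2.3 
over [-0.0188, -0.1878, 0.0163, -0.9402, -44.8815, 5.3323] n5.3 jrows8.2 
over [-0.0186, -0.1864, 0.0285, -0.9402, -44.8815, 5.3323] n5.3 jrows4.7 
down [0.0488, -0.0, 0.0696, 0.0, 0.0, 0.0] n1.7 jrows0.8 
seat [0.0086, -0.0, 0.0123, 0.0, 0.0, 0.0] n0.3 jrows0.1 
up [-0.0574, 0.0, -0.1019, 0.0, 0.0, 0.0] n2.3 jrows1.3 
end q [0.15 0.78 0.99 0.04 1.97 1.64]
```

servo_tool(moves=[[0.8,-0.0139,0,0.0388,0,55.02,0],[0.8,-0.0139,0,0.0388,0,55.02,0],[0.8,-0.0139,0,0.0388,0,55.02,0],[0.8,-0.0139,0,0.0388,0,55.02,0],[0.8,-0.0139,0,0.0388,0,55.02,0],[0.8,-0.0139,0,0.0388,0,55.02,0],[0.8,-0.0139,0,0.0388,0,55.02,0],[0.8,-0.0139,0,0.0388,0,55.02,0]])

```text
t: 42.5
eef_pos: [0.5702, -0.1679, 0.144]
ee_rot: [3.141, -0.001, 0.247]
contact_force: [-0.2, -0.3, 0.1]
gripper_width: 0.0683
gripper_force: 0.0
```

servo_tool(moves=[[0.8,-0.0396,0,0.011,0,55.02,0],[0.8,-0.0396,0,0.011,0,55.02,0],[0.8,-0.0396,0,0.011,0,55.02,0],[0.8,-0.0396,0,0.011,0,55.02,0],[0.8,-0.0396,0,0.011,0,55.02,0],[0.8,-0.0396,0,0.011,0,55.02,0],[0.8,-0.0396,0,0.011,0,55.02,0],[0.8,-0.0396,0,0.011,0,55.02,0]])

```text
t: 43.3
eef_pos: [0.5338, -0.1772, 0.1323]
ee_rot: [-3.14, -0.965, 0.248]
contact_force: [0.3, -0.2, 0.6]
gripper_width: 0.0684
gripper_force: 0.0
```

servo_tool(moves=[[0.8,0,0,0,0,0,0],[0.8,-0.0246,0,0.0172,0,0,0],[0.8,-0.0246,0,0.0172,0,0,0],[0.8,-0.0246,0,0.0172,0,0,0]])

```text
t: 43.7
eef_pos: [0.5343, -0.177, 0.1036]
ee_rot: [3.141, -0.961, 0.251]
contact_force: [-0.2, -0.6, 0.7]
gripper_width: 0.0682
gripper_force: 0.0
```

servo_tool(moves=[[0.8,-0.0017,0,0.045,0,0,0],[0.8,-0.0017,0,0.075,0,0,0],[0.8,-0.0017,0,0.09,0,0,0],[0.8,-0.0017,0,0.09,0,0,0],[0.8,-0.0017,0,0.09,0,0,0]])

```text
t: 44.2
eef_pos: [0.6042, -0.1595, 0.0517]
ee_rot: [3.137, -0.963, 0.254]
contact_force: [0.9, -0.0, 0.3]
gripper_width: 0.0681
gripper_force: 0.0
```

servo_tool(moves=[[0,0,0,0,0,0,0],[0,0,0,0,0,0,0],[0,0,0,0,0,0,0],[0,0,0,0,0,0,0],[0,0,0,0,0,0,0],[0,0,0,0,0,0,0]])

```text
t: 44.8
eef_pos: [0.6044, -0.1601, 0.0519]
ee_rot: [3.136, -0.964, 0.253]
contact_force: [-4.1, -0.2, 7.4]
gripper_width: 0.0385
gripper_force: 60.7
```

servo_tool(moves=[[0,0.03,0,-0.021,0,0,0],[0,0.06,0,-0.042,0,0,0],[0,0.09,0,-0.063,0,0,0],[0,0.09,0,-0.063,0,0,0],[0,0.09,0,-0.063,0,0,0],[0,0.09,0,-0.063,0,0,0]])

```text
t: 45.4
eef_pos: [0.6036, -0.1593, 0.1593]
ee_rot: [3.14, -0.961, 0.25]
contact_force: [-0.3, 0.2, -1.1]
gripper_width: 0.0388
gripper_force: 61.1
```

Run:
```python
from kin import *
s=bot.sense(); print(s["eef_pos"],s["ee_rot"],s["gripper_width"],s["gripper_force"])
place(3,[0,0,-.0115],-35,dj=(-.0005,.0005))
```

```text
[ 0.6036 -0.1593  0.1593] [ 3.1403 -0.9607  0.2498] 0.03882585569211458 61.141437292099
over [-0.0175, -0.1878, 0.016, -0.9169, -44.9061, 5.3283] n5.3 jrows8.3 
over [-0.0178, -0.1864, 0.0275, -0.9169, -44.9061, 5.3283] n5.3 jrows4.7 
down [0.0488, -0.0, 0.0696, -0.0, -0.0, 0.0] n1.7 jrows0.8 
seat [0.0086, -0.0, 0.0123, -0.0, -0.0, 0.0] n0.3 jrows0.1 
up [-0.0574, 0.0, -0.1019, 0.0, 0.0, 0.0] n2.3 jrows1.3 
end q [0.15 0.78 0.99 0.04 1.98 1.64]
```

servo_tool(moves=[[0,-0.0175,-0.1878,0.016,-0.92,-44.91,5.33],[0,-0.0175,-0.1878,0.016,-0.92,-44.91,5.33],[0,-0.0175,-0.1878,0.016,-0.92,-44.91,5.33],[0,-0.0175,-0.1878,0.016,-0.92,-44.91,5.33],[0,-0.0175,-0.1878,0.016,-0.92,-44.91,5.33],[0,-0.0175,-0.1878,0.016,-0.92,-44.91,5.33],[0,-0.0175,-0.1878,0.016,-0.92,-44.91,5.33],[0,-0.0175,-0.1878,0.016,-0.92,-44.91,5.33]])

```text
t: 46.2
eef_pos: [0.5609, 0.0246, 0.1358]
ee_rot: [-3.109, -0.17, 0.159]
contact_force: [0.3, -0.8, -1.7]
gripper_width: 0.0386
gripper_force: 61.1
```

servo_tool(moves=[[0,-0.0178,-0.1864,0.0275,-0.92,-44.91,5.33],[0,-0.0178,-0.1864,0.0275,-0.92,-44.91,5.33],[0,-0.0178,-0.1864,0.0275,-0.92,-44.91,5.33],[0,-0.0178,-0.1864,0.0275,-0.92,-44.91,5.33],[0,-0.0178,-0.1864,0.0275,-0.92,-44.91,5.33],[0,-0.0178,-0.1864,0.0275,-0.92,-44.91,5.33],[0,-0.0178,-0.1864,0.0275,-0.92,-44.91,5.33],[0,-0.0178,-0.1864,0.0275,-0.92,-44.91,5.33]])

```text
t: 47.0
eef_pos: [0.5175, 0.2059, 0.1116]
ee_rot: [3.141, 0.61, 0.078]
contact_force: [-1.1, -0.3, -1.5]
gripper_width: 0.0385
gripper_force: 61.1
```

servo_tool(moves=[[0,0.02,0,0.028,0,0,0],[0,0.035,0,0.05,0,0,0],[0,0.0459,0,0.0655,0,0,0],[0,0.0459,0,0.0655,0,0,0],[0,0.0459,0,0.0655,0,0,0]])

```text
t: 47.5
eef_pos: [0.518, 0.2058, 0.0336]
ee_rot: [3.14, 0.608, 0.078]
contact_force: [0.0, -0.2, -1.6]
gripper_width: 0.0385
gripper_force: 61.1
```

Run:
```python
from kin import *
s=bot.sense(); print(s["eef_pos"],s["ee_rot"],s["gripper_width"],s["gripper_force"])
chain([("seat",np.r_[.5306-.0076-.0063,.1267+.0797,.0124],down(YJ,-35))])
f=snap("wrist","pl5"); cv2.imwrite("pics/pl5c.png",f["image"][:330,160:480])
```

```text
[0.518  0.2058 0.0336] [3.1401 0.6082 0.078 ] 0.03847528647049915 61.0985004901886
seat [0.0111, -0.0008, 0.0181, 0.0576, -0.1536, -0.0363] n0.4 jrows0.2 
end q [0.15 0.89 1.13 0.04 1.73 1.63]
```

View pics/pl5c.png

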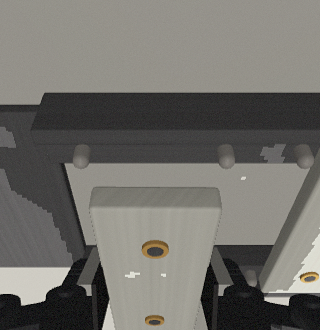

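Same picture as before: plate centre col ~155 between pins at 82 and 226. Seat it.

servo_tool(moves=[[0,0.001,-0.0008,0.005,0,0,0],[0,0.0045,-0.0008,0.0095,0,0,0],[0,0.008,-0.0008,0.014,0,0,0],[0,0.0111,-0.0008,0.0181,0,0,0],[0,0.0111,-0.0008,0.0181,0,0,0],[0,0.0111,-0.0008,0.0181,0,0,0]])

```text
t: 48.15
eef_pos: [0.5166, 0.2065, 0.0113]
ee_rot: [3.14, 0.609, 0.078]
contact_force: [-0.5, 0.2, -1.6]
gripper_width: 0.0387
gripper_force: 61.1
```

servo_tool(moves=[[0.62,0,0,0,0,0,0],[0.62,0,0,0,0,0,0],[0.62,0,0,0,0,0,0],[0.62,0,0,0,0,0,0],[0.62,0,0,0,0,0,0]])

```text
t: 48.65
eef_pos: [0.5167, 0.2065, 0.0116]
ee_rot: [3.14, 0.609, 0.078]
contact_force: [0.2, 0.0, 0.4]
gripper_width: 0.0528
gripper_force: 0.0
```

servo_tool(moves=[[0.62,-0.0287,0,-0.041,0,0,0],[0.62,-0.0574,0,-0.102,0,0,0],[0.62,-0.0574,0,-0.102,0,0,0],[0.62,-0.0574,0,-0.102,0,0,0],[0.62,-0.0574,0,-0.102,0,0,0],[0.62,-0.0574,0,-0.102,0,0,0]])

```text
t: 49.25
eef_pos: [0.5272, 0.2075, 0.1267]
ee_rot: [3.139, 0.612, 0.078]
contact_force: [-0.3, 0.1, -0.9]
gripper_width: 0.0531
gripper_force: 0.0
```

Run:
```python
from kin import *
print(bot.sense()["eef_pos"])
f=snap("wrist","pl6"); rects(f,"plate1",.025)
h=hd(YJ);l=np.array([-h[1],h[0]]); print("nests",[J+l*.08*i for i in(-1,0,1)]); pg=J+l*.2; print("peg",pg)
# look from above, short of the peg
chain([("look",[.42,.25,.33],down(0.,0))])
```

```text
[0.5272 0.2075 0.1267]
plate1 p0.95 c [538.  51.] s [103.   47.1] yaw 0.077 bgr [162. 172. 174.] px [570. 111.]
plate1 p0.85 c [532.1 128.5] s [103.4  42.8] yaw 0.076 bgr [155. 166. 167.] px [443. 111.]
plate1 p0.70 c [525.7 206.8] s [103.1  40.2] yaw 0.064 bgr [129. 138. 141.] px [315. 111.]
plate1 p0.32 c [526.4 214.7] s [177.3 391.5] yaw -1.351 bgr [70. 74. 79.] px [345. 103.]
nests [array([0.5369, 0.0467]), array([0.5306, 0.1265]), array([0.5243, 0.2063])]
peg [0.5149 0.3259]
look [-0.2016, -0.0505, -0.1068, 1.4806, 35.0297, 4.3529] n4.7 jrows3.0 
end q [ 0.29  0.22  1.25 -0.    1.67  1.86]
```

Run:
```python
from kin import *
P=np.r_[J+np.array([-np.sin(YJ),np.cos(YJ)])*.2+[0,.0005],.17]
chain([("a",[.5,.24,.22],down(YJ,0)),("b",P,down(3.10,0))])
```

```text
a [-0.0738, -0.0344, -0.0621, 0.0996, 35.0521, -0.0203] n4.1 jrows2.8 
b [0.0072, -0.0283, 0.0167, 0.0, 0.0, -57.7007] n6.7 jrows5.0 
b [0.0278, -0.009, 0.0167, 0.0, 0.0, -57.7007] n6.7 jrows5.1 
b [0.0225, 0.0187, 0.0167, 0.0, 0.0, -57.7007] n6.7 jrows5.1 
end q [ 0.37  0.53  1.22  0.    1.39 -1.16]
```

servo_tool(moves=[[0.7,-0.0738,-0.0344,-0.0621,0.1,35.05,0],[0.7,-0.0738,-0.0344,-0.0621,0.1,35.05,0],[0.7,-0.0738,-0.0344,-0.0621,0.1,35.05,0],[0.7,-0.0738,-0.0344,-0.0621,0.1,35.05,0],[0.7,-0.0738,-0.0344,-0.0621,0.1,35.05,0],[0.7,-0.0738,-0.0344,-0.0621,0.1,35.05,0]])

```text
t: 49.95
eef_pos: [0.4996, 0.24, 0.221]
ee_rot: [3.142, 0.0, 0.079]
contact_force: [-0.3, -0.0, 0.7]
gripper_width: 0.0596
gripper_force: 0.0
```

servo_tool(moves=[[0.7,0.0072,-0.0283,0.0167,0,0,-57.7],[0.7,0.0072,-0.0283,0.0167,0,0,-57.7],[0.7,0.0072,-0.0283,0.0167,0,0,-57.7],[0.7,0.0072,-0.0283,0.0167,0,0,-57.7],[0.7,0.0072,-0.0283,0.0167,0,0,-57.7],[0.7,0.0072,-0.0283,0.0167,0,0,-57.7],[0.7,0.0072,-0.0283,0.0167,0,0,-57.7]])

```text
t: 50.65
eef_pos: [0.5062, 0.2686, 0.203]
ee_rot: [-3.14, 0.002, 1.09]
contact_force: [0.8, 0.0, 0.8]
gripper_width: 0.0598
gripper_force: 0.0
```

servo_tool(moves=[[0.7,0.0278,-0.009,0.0167,0,0,-57.7],[0.7,0.0278,-0.009,0.0167,0,0,-57.7],[0.7,0.0278,-0.009,0.0167,0,0,-57.7],[0.7,0.0278,-0.009,0.0167,0,0,-57.7],[0.7,0.0278,-0.009,0.0167,0,0,-57.7],[0.7,0.0278,-0.009,0.0167,0,0,-57.7],[0.7,0.0278,-0.009,0.0167,0,0,-57.7]])

```text
t: 51.35
eef_pos: [0.5112, 0.2974, 0.1862]
ee_rot: [-3.139, -0.0, 2.097]
contact_force: [-0.1, -0.8, 0.5]
gripper_width: 0.0598
gripper_force: 0.0
```

servo_tool(moves=[[0.7,0.0225,0.0187,0.0167,0,0,-57.7],[0.7,0.0225,0.0187,0.0167,0,0,-57.7],[0.7,0.0225,0.0187,0.0167,0,0,-57.7],[0.7,0.0225,0.0187,0.0167,0,0,-57.7],[0.7,0.0225,0.0187,0.0167,0,0,-57.7],[0.7,0.0225,0.0187,0.0167,0,0,-57.7],[0.7,0.0225,0.0187,0.0167,0,0,-57.7],[0.7,0.0225,0.0187,0.0167,0,0,-57.7]])

```text
t: 52.15
eef_pos: [0.5161, 0.3262, 0.1696]
ee_rot: [-3.141, -0.001, 3.1]
contact_force: [0.1, -0.1, -0.7]
gripper_width: 0.0601
gripper_force: 0.0
```

Run:
```python
from kin import *
s=bot.sense(); print(s["t"],s["eef_pos"],s["ee_rot"],s["joint_pos"])
f=snap("wrist","peg"); cv2.imwrite("pics/pegc.png",f["image"])
P=np.r_[J+np.array([-np.sin(YJ),np.cos(YJ)])*.2,.085]; u=hd(-.041); n=np.array([-u[1],u[0]])
print(project(f,[P]+[P+np.r_[u*a+n*b,0] for a in(.03,-.03) for b in(.007,-.007)]).round(0))
T=np.r_[P[:2]+[0,.0005],.05]; chain([("d",T,down(3.10,0))])
```

```text
52.15 [0.5161 0.3262 0.1696] [-3.1406 -0.0014  3.0996] [ 0.3702  0.5343  1.22   -0.0004  1.389  -1.1586]
[[315. 210.]
 [325. 252.]
 [305. 252.]
 [325. 166.]
 [304. 166.]]
d [0.0011, 0.0001, 0.1198, -0.0429, -0.0408, -0.2023] n2.4 jrows1.4 
end q [ 0.37  0.66  1.37 -0.    1.11 -1.16]
```

View pics/pegc.png

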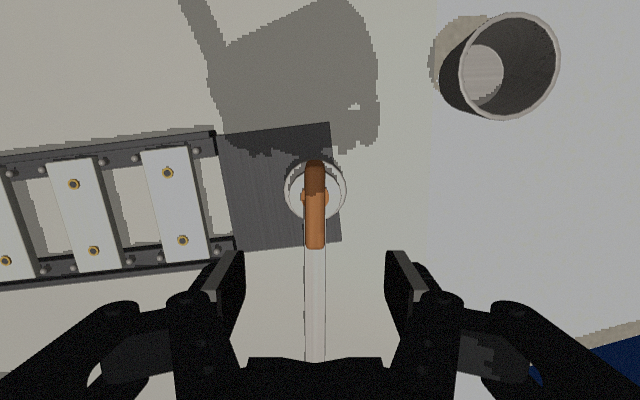

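servo_tool(moves=[[0.7,0.0011,0,0.05,0,0,0],[0.7,0.0011,0,0.09,0,0,0],[0.7,0.0011,0,0.1195,0,0,0],[0.7,0.0011,0,0.1195,0,0,0],[0.7,0.0011,0,0.1195,0,0,0]])

```text
t: 52.7
eef_pos: [0.5152, 0.3266, 0.0519]
ee_rot: [3.141, 0.002, 3.098]
contact_force: [-0.4, 0.4, 0.7]
gripper_width: 0.0598
gripper_force: 0.0
```

servo_tool(moves=[[0,0,0,0,0,0,0],[0,0,0,0,0,0,0],[0,0,0,0,0,0,0],[0,0,0,0,0,0,0],[0,0,0,0,0,0,0],[0,0,0,0,0,0,0],[0,0,0,0,0,0,0],[0,0,0,0,0,0,0]])

```text
t: 53.5
eef_pos: [0.515, 0.3264, 0.0527]
ee_rot: [3.141, 0.004, 3.1]
contact_force: [-0.7, -2.8, 6.0]
gripper_width: 0.0133
gripper_force: 59.1
```

servo_tool(moves=[[0,0,0,0.001,0,0,0],[0,0,0,0.002,0,0,0],[0,0,0,0.002,0,0,0]])

```text
t: 53.8
eef_pos: [0.5151, 0.3265, 0.0522]
ee_rot: [3.141, 0.005, 3.1]
contact_force: [-4.2, -4.1, 17.7]
gripper_width: 0.0131
gripper_force: 60.9
```

servo_tool(moves=[[0,0,0,0.001,0,0,7],[0,0,0,0.0015,0,0,14],[0,0,0,0.002,0,0,21],[0,0,0,0.0025,0,0,28],[0,0,0,0.0031,0,0,35],[0,0,0,0.0037,0,0,42],[0,0,0,0.0037,0,0,42]])

```text
t: 54.5
eef_pos: [0.5149, 0.326, 0.0485]
ee_rot: [3.139, 0.004, 2.363]
contact_force: [-4.5, -5.8, 19.4]
gripper_width: 0.0134
gripper_force: 61.0
```

servo_tool(moves=[[0,0,0,0.0007,0,0,7],[0,0,0,0.0013,0,0,14],[0,0,0,0.002,0,0,21],[0,0,0,0.0026,0,0,28],[0,0,0,0.0032,0,0,35],[0,0,0,0.0038,0,0,41],[0,0,0,0.004,0,0,42.5],[0,0,0,0.004,0,0,42.5]])

```text
t: 55.3
eef_pos: [0.5145, 0.3259, 0.0448]
ee_rot: [3.138, 0.001, 1.625]
contact_force: [-7.7, -6.9, 24.1]
gripper_width: 0.0132
gripper_force: 61.6
```

servo_tool(moves=[[0,0,0,-0.001,0,0,-1],[0,0,0,-0.0022,0,0,-1],[0,0,0,-0.0022,0,0,-1]])

```text
t: 55.6
eef_pos: [0.5144, 0.3258, 0.0451]
ee_rot: [3.139, 0.001, 1.643]
contact_force: [-2.2, -6.0, 8.3]
gripper_width: 0.0127
gripper_force: 59.5
```

servo_tool(moves=[[0.6,0,0,0,0,0,0],[0.6,0,0,0,0,0,0],[0.6,0,0,0,0,0,0],[0.6,0,0,0,0,0,0],[0.6,0,0,0,0,0,0],[0.6,0,0,0,0,0,0]])

```text
t: 56.2
eef_pos: [0.5146, 0.3266, 0.044]
ee_rot: [3.139, -0.0, 1.642]
contact_force: [0.4, -0.5, -0.3]
gripper_width: 0.0505
gripper_force: 0.0
```

servo_tool(moves=[[0.6,0,0,-0.04,0,0,0],[0.6,0,0,-0.08,0,0,0],[0.6,0,0,-0.12,0,0,0],[0.6,0,0,-0.16,0,0,0],[0.6,0,0,-0.2,0,0,0],[0.6,0,0,-0.22,0,0,0],[0.6,0,0,-0.22,0,0,0]])

```text
t: 56.9
eef_pos: [0.5147, 0.3269, 0.2674]
ee_rot: [3.133, -0.002, 1.642]
contact_force: [-0.3, 0.0, -0.7]
gripper_width: 0.0512
gripper_force: 0.0
```

Run:
```python
from kin import *
s=bot.sense(); print(s["t"],s["eef_pos"],s["contact_force"])
f=snap("wrist","end"); cv2.imwrite("pics/end.png",f["image"])
rects(f,"plate1",.025); rects(f,"peg_wing",.035)
```

```text
56.9 [0.5147 0.3269 0.2674] [-0.3041  0.0257 -0.6936]
plate1 p0.70 c [553.4 211. ] s [39.7 41.9] yaw -1.503 bgr [147. 150. 150.] px [337. 271.]
plate1 p0.58 c [499.3 129.9] s [43.1 47.2] yaw -1.505 bgr [138. 144. 144.] px [289. 327.]
peg_wing p0.60 c [521.4 221.7] s [ 41.4 265.3] yaw -1.507 bgr [110. 121. 134.] px [313. 256.]
```

View pics/end.png

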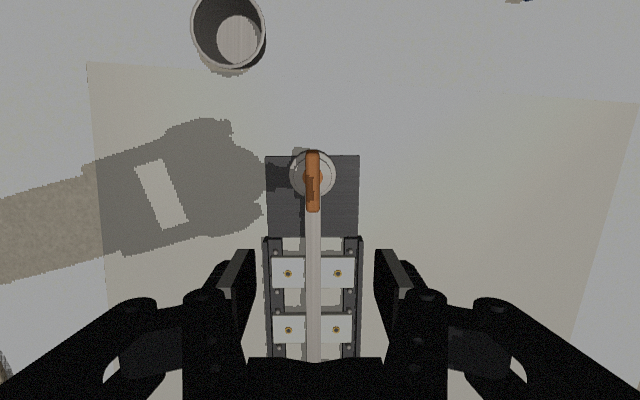

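servo_tool(moves=[[0.6,0.12,0,-0.05,0,0,0],[0.6,0.12,0,-0.05,0,0,0],[0.6,0.12,0,-0.05,0,0,0],[0.6,0.12,0,-0.05,0,0,0],[0.6,0.12,0,-0.05,0,0,0],[0.6,0.12,0,-0.05,0,0,0]])

```text
t: 57.65
eef_pos: [0.5054, 0.4452, 0.3126]
ee_rot: [3.141, 0.001, 1.641]
contact_force: [0.4, 0.5, -1.1]
gripper_width: 0.0513
gripper_force: 0.0
```

Run:
```python
from kin import *
f=snap("wrist"); t=snap("top")
a=f["image"]; C=np.r_[J,.03]; x,y=project(t,[C])[0].astype(int)
b=cv2.resize(t["image"][y-70:y+70,x-112:x+112],(640,400),interpolation=cv2.INTER_CUBIC)
cv2.imwrite("pics/fin.png",cv2.resize(np.vstack([a,b]),None,fx=.75,fy=.75))
```

```text
(no output)
```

View pics/fin.png

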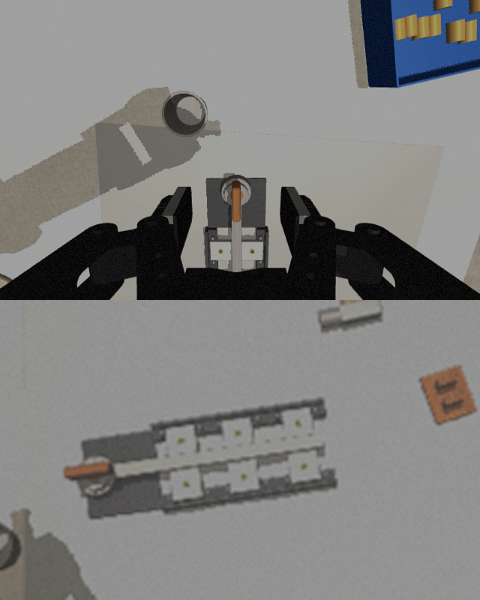

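Run:
```python
from kin import *
chain([("look",[.53,-.09,.26],down(1.641,0))])
```

```text
look [-0.2677, -0.0066, 0.0269, 0.0353, 0.0194, -0.003] n5.4 jrows2.5 
look [-0.2677, -0.0066, 0.0268, 0.0353, 0.0194, -0.003] n5.4 jrows2.6 
end q [-0.39  0.34  1.28 -0.    1.52 -0.46]
```

servo_tool(moves=[[0.6,-0.267,-0.0066,0.027,0,0,0],[0.6,-0.267,-0.0066,0.027,0,0,0],[0.6,-0.267,-0.0066,0.027,0,0,0],[0.6,-0.267,-0.0066,0.027,0,0,0],[0.6,-0.267,-0.0066,0.027,0,0,0],[0.6,-0.267,-0.0066,0.027,0,0,0],[0.6,-0.267,-0.0066,0.027,0,0,0]])

```text
t: 58.45
eef_pos: [0.5178, 0.1764, 0.2869]
ee_rot: [3.14, 0.0, 1.638]
contact_force: [0.2, 0.7, 0.2]
gripper_width: 0.0512
gripper_force: 0.0
```

servo_tool(moves=[[0.6,-0.267,-0.0066,0.027,0,0,0],[0.6,-0.267,-0.0066,0.027,0,0,0],[0.6,-0.267,-0.0066,0.027,0,0,0],[0.6,-0.267,-0.0066,0.027,0,0,0],[0.6,-0.267,-0.0066,0.027,0,0,0],[0.6,-0.267,-0.0066,0.027,0,0,0],[0.6,-0.267,-0.0066,0.027,0,0,0]])

```text
t: 59.15
eef_pos: [0.5305, -0.0891, 0.2594]
ee_rot: [3.14, -0.0, 1.639]
contact_force: [-0.5, 0.2, 0.4]
gripper_width: 0.0507
gripper_force: 0.0
```

Run:
```python
from kin import *
f=snap("wrist"); h=hd(YJ);l=np.array([-h[1],h[0]]); print(bot.sense()["t"])
q=project(f,[np.r_[J,.025]])[0]; x0=int(q[0])-110; y0=max(0,int(q[1])-130); print(x0,y0)
cv2.imwrite("pics/fin2.png",cv2.resize(f["image"][y0:y0+240,x0:x0+220],None,fx=2.5,fy=2.5,interpolation=cv2.INTER_CUBIC))
# tails (yellow rings) -> plate centres
m=cv2.inRange(cv2.cvtColor(f["image"],cv2.COLOR_BGR2HSV),(10,80,40),(35,255,255)); n,_,st,cc=cv2.connectedComponentsWithStats(m)
for j in range(1,n):
    if 4<st[j,4]<200:
        w=onplane(f,cc[j],.0262)[0,:2]; d=w-J; print(cc[j].round(1),st[j,4],"jig mm",np.round([d@h*1000,d@l*1000],1))
```

```text
59.2
219 0
[298.1  39.8] 46 jig mm [-30.9 -79.9]
[358.8  39.1] 44 jig mm [ 29.1 -79.8]
[523.5 230.3] 47 jig mm [ 221.1 -281.3]
[613.  263.2] 36 jig mm [ 331.7 -323. ]
[635.6 262.7] 31 jig mm [ 358.1 -322.7]
[512.1 292.7] 18 jig mm [ 218.7 -359.8]
[611.5 300. ] 23 jig mm [ 339.9 -371. ]
[562.2 304.4] 34 jig mm [ 281.5 -376.3]
[569.1 327.7] 23 jig mm [ 295.6 -408.5]
```

View pics/fin2.png

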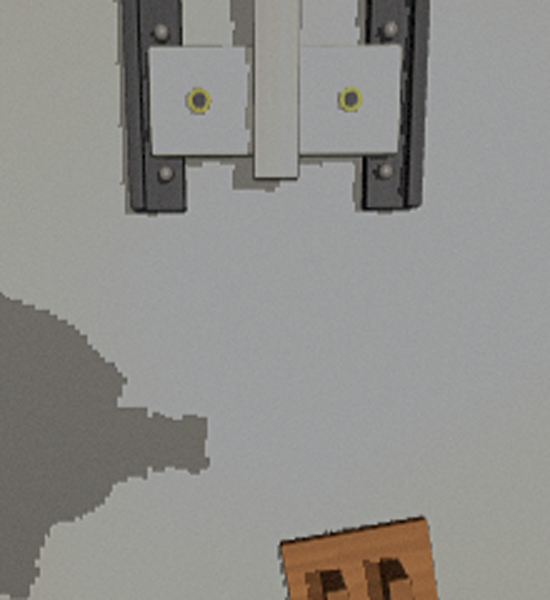

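Nest 1's plate is centred (-0.9, 0.1 mm), lies flat between its pins, and the bar is across it. Hand in.

```bash
python3 -c "
from plant import order; print(order.job_done())"
```

```text
the job is handed in; nothing more can be done
None
```

All three plates lie heads down in their own nests, the peg is pressed in and holding with the clamp bar across them, and the job was handed in at about 59 s of the 210 s; the hand-in returned no verdict.

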